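# Dispense three drive wheels into the kit tray

### The arm

A 7-joint arm with a two-finger parallel gripper is mounted at the origin on the work surface. World frame = base frame: x ahead of the robot, y to its left, z up, the work surface at z = 0. Lengths are in mm, angles in rad, forces in N, time in s.
With the tool pointing down it reaches from about 425 to 1025 mm from the base axis. Payload 9.4 kg.
Tool frame: the origin (TCP) lies at the very end of the fingers, on their centre line; the grasp point (between the pads) lies 19 mm behind it (grip_point_offset is the y of the grasp point in the tool frame, in mm); y points along the fingers, z is the direction in which the jaws open and shut, and the axes are right-handed (so a half turn about y gives the same grasp; the last joint's range is limited). The gripper opens to 85 mm and grips with 20 to 120 N. Pads are 22 mm wide; open, the fingers measure 114 mm over their backs; the gripper's body (76 mm by 85 mm) begins 54 mm behind the grasp point. The pads swing forward as they close: fully open they stand 13 mm farther back than shut.
Start: joints at [1.241, 0.599, -0.003, 1.599, 0.002, 0.943, -0.08], TCP at [181.323, -701.959, 197.775] pointing down, gripper open.
Joint ranges: [-2.57, 2.57], [-0.35, 1.97], [-1.29, 1.29], [0.11, 2.56], [-1.05, 4.19], [0.11, 1.86], [-2.63, 2.63]. Speed limits (rad/s): [2.22, 2.22, 3.01, 3.01, 3.14, 3.14, 3.14].

### API

Orientations are given as a 3x3 rotation matrix whose columns are the frame's x, y, z axes.
In Python, from station import get_obs, read_camera, sign_off, grip_point_offset gives the robot as it stands. The module is installed in compiled form; this text tells all that it offers.
- The arm moves only by the tool apply_moves, never from a script. Its argument "targets" is a list of rows, each an object of numbers: "tx", "ty", "tz": the shift along the tool's x, y, z in mm; "turn": the turn about the tool's y in rad; "gripper": the opening in per cent of the stroke, from 0 (shut) to 100 (fully open). A call has exactly 8 rows; each row is the pose to reach, as a shift and turn from the pose commanded when the call began, along the tool's axes at that moment; what a row does not reach only later rows make up. A row lasts 1/12 s, in which the tool goes at most 41.7 mm and 7.16 degrees, less where a joint would pass 70% of its speed; a pose out of reach is approached as far as the arm can. A call with a gripper value outside its range is refused whole. The fingers move at their own pace and stop on an object; "force" is the grip in N (left out, the last holds). Time passes only in rows, so rows that repeat a pose let the fingers close, or fill a call up. It gives the time, the measured TCP pose, the force and the opening at its end, in the units of the state.
- get_obs(): the state, without advancing time (a new reading comes with each control period).
- read_camera(name): name is "scene" or "top"; returns a dict with "pixels" (420x560x3 uint8, red, green, blue), "fx", "fy", "cx", "cy" (pixels), "view" (4x4, takes a point from world to camera coordinates). Camera axes: x right, y down, z forward; pixel columns grow to the right and rows downward; lengths in mm; the calibration is good to about 2 mm. A picture is of the moment at which its call begins. There is no depth.
- sign_off(): hands the job in, once; it reports no verdict.
The state is a dict: "time": time; "joint_positions": joint angles; "dq": joint speeds; "effort": joint torques, N m; "ee_pos": TCP position; "orientation": TCP orientation; "force": force on the tool from outside, world axes, zero at the start; "moment": the same for the moment, N m; "width": opening from 0.0 (shut) to 1.0 (fully open).
Only numpy, scipy, OpenCV 4.12 (cv2) and the standard library are available. Lean on these libraries where they do the work, as an engineer would, in place of code of your own. Each camera call takes 0.05 s, during which the arm holds its last target. There are 200 camera calls.

### The job

Set the empty grey tray flat on the table below the wheel dispenser's outlet, its plain end square up against the dispenser's foot and its grip tab outward, and let go of it. Then push the dispenser's sprung lever down to its stop exactly three times, letting it come all the way up after each press, so that three wheels lie in the tray and the others stay in the magazine. Leave the tray there and do not disturb the other things on the table.

Things in the scene. Friction and masses are not known exactly. Their poses are not given: they have to be found in the camera images.
- dispenser: Wheel dispenser fixed to the table: dark base plate 100 x 310 mm (its x, y) with an aluminium magazine 75 mm square, 250 mm high, holding wheels stacked flat. Origin at table height on the magazine's axis. z up; wheels leave to +y, the lever sticks out to -y and is open to -x. A press to the stop ejects the lowest wheel; the next one drops in place only when the lever is fully up again.
- foot_stop (a point): Foot of the dispenser below the outlet: middle of its flat face, which looks to the dispenser's +y and stops the tray. 45 mm along y from the dispenser's origin, 30 mm above the table; the face is 84 mm wide and reaches from the table to 97 mm high.
- outlet (a point): Outlet: middle of the front edge of the magazine's floor plate, 105 mm above the table (underside 97 mm), 58 mm along the dispenser's +y from its origin. Wheels drop off here.
- rail (a point): Middle of the underside of the 20 mm square aluminium rail above the lever, 276 mm above the table. In the dispenser's frame it covers x = 8 to 28 mm, y = -260 to -35 mm; a 20 mm square post stands under it at y = -260 to -240 mm. It bars the way straight down: come to the pad from the -x side with the gripper leaning 30 to 45 degrees, its tips pointing down and towards +x.
- lever (a joint): Sprung lever, rad: 0 = fully up (its spring brings it back), 0.70 = down at its hard stop. Pivot parallel to the dispenser's x at y = -75 mm, 146 mm above the table; the pad's middle is 130 mm from it. At 0 the lever points 20 deg above level, at 0.70 20 deg below. Pushing the pad down takes about 4 to 7 N at first and 8 to 13 N near the stop.
- lever_pad (a point): Middle of the upper face of the black pad (36 mm along x, 40 mm along the lever, 12 mm thick) at the lever's end. About 198 mm above the table and at y = -194 mm in the dispenser's frame when up, 109 mm and y = -200 mm when down; its axes turn with the lever (x = the dispenser's x).
- tray: Loose grey plastic tray, outside 110 (its x) x 150 (its y) x 60 mm high, walls 4 mm, about 0.3 kg, empty. Origin at the centre of the underside. A grip tab 60 mm wide (x), 12 mm thick (y), 105 mm high stands outside its +y end (y = 75 to 87 mm); the -y end is plain. In place its axes run like the dispenser's, its origin at x = 0, y = 120 mm in the dispenser's frame.
- tray_grip (a point): On the tray's grip tab, mid width and mid thickness, 92 mm above the tray's underside (13 mm below the tab's top).
- wheel1: Drive wheel with black tyre and aluminium hub, 60 mm across, 18 mm thick, about 60 g; number 1 from the bottom of the stack at the start. Origin at the centre of its underside, z along its axle.
- wheel2: Drive wheel with black tyre and aluminium hub, 60 mm across, 18 mm thick, about 60 g; number 2 from the bottom of the stack at the start. Origin at the centre of its underside, z along its axle.
- wheel3: Drive wheel with black tyre and aluminium hub, 60 mm across, 18 mm thick, about 60 g; number 3 from the bottom of the stack at the start. Origin at the centre of its underside, z along its axle.
- wheel4: Drive wheel with black tyre and aluminium hub, 60 mm across, 18 mm thick, about 60 g; number 4 from the bottom of the stack at the start. Origin at the centre of its underside, z along its axle.
- wheel5: Drive wheel with black tyre and aluminium hub, 60 mm across, 18 mm thick, about 60 g; number 5 from the bottom of the stack at the start. Origin at the centre of its underside, z along its axle.
- bracket: Bystander: bent aluminium gripper bracket with a black servo, about 140 x 50 x 47 mm.
- battery: Bystander: red battery pack 110 x 50 x 35 mm.
- meter: Bystander: black hand-held multimeter 150 x 75 x 43 mm.
- mug: Bystander: white mug, 92 mm high.
- screwdriver: Bystander: screwdriver, 190 mm long.
- motor: Bystander: dark gear motor on an aluminium angle, 100 mm long, 42 mm high.
There are look-alikes about, which are no part of the job. What is shaped like the wheel5 but red is not meant.

How it is judged:
By the outcome, as a careful person would: the job done as asked, in the order asked, and still so for the second after the job is handed in, with the robot touching nothing.
It also fails if it takes over 72 s, if anything falls off the work surface, if the arm or the gripper's body presses on something with over 40 N, if the wrist force passes 120 N, or if a joint passes its speed limit or range.

## Working session

There is one attempt and no reset: what is moved stays moved. The work goes in short steps, Python scripts to look and compute and a tool call to move; the robot and the scene stay as the last step left them, time stands still between calls to the robot, and variables do not carry over. Pictures are saved under pics/ and viewed, about 8 in all and at most 12, crops included, and the job is handed in when it is done.

Besides the shell and the picture viewer there is one more tool, called after "Call:" as a command line: name --argument value ..., lists and objects as JSON in quotes. apply_moves: Moves the arm, as the interface text tells. Its arguments: {"type":"object","properties":{"targets":{"type":"array"},"force":{"type":"number"}},"required":["targets"]}

```bash
mkdir -p pics; python3 - <<'E'
from station import *
import cv2,numpy as np
o=get_obs();print({k:np.round(v,3).tolist() for k,v in o.items()}, grip_point_offset)
for n in("scene","top"):
    c=read_camera(n);cv2.imwrite(f"pics/{n}0.png",c["pixels"][:,:,::-1]);print(n,c["fx"],c["fy"],c["cx"],c["cy"],np.round(c["view"],4).tolist())
E
```

```text
{'time': 0.0, 'joint_positions': [1.241, 0.6, -0.003, 1.6, 0.002, 0.943, -0.08], 'dq': [0.0, 0.0, -0.001, -0.0, 0.001, -0.0, -0.0], 'effort': [0.001, -77.644, 1.565, -25.801, 0.012, 0.009, -0.0], 'ee_pos': [181.146, -701.451, 196.922], 'orientation': [[-0.968, -0.001, 0.25], [-0.25, 0.001, -0.968], [0.0, -1.0, -0.002]], 'force': [0.283, 0.625, 0.615], 'moment': [-0.023, -0.001, -0.069], 'width': 1.0} -18.700000000000003
scene 422.25351030088734 422.25351030088734 283.4198896579585 209.90244322538817 [[-0.5065, 0.8622, 0.0052, 286.6794], [0.6107, 0.3629, -0.7038, -241.0111], [-0.6087, -0.3533, -0.7104, 1487.8112], [0.0, 0.0, 0.0, 1.0]]
top 446.56812472718 446.56812472718 279.29587082477906 209.81923849782356 [[-0.0225, -0.9997, -0.0093, 11.0099], [-0.9876, 0.0237, -0.1551, 604.3122], [0.1553, 0.0057, -0.9879, 1381.7762], [0.0, 0.0, 0.0, 1.0]]
```

View pics/scene0.png

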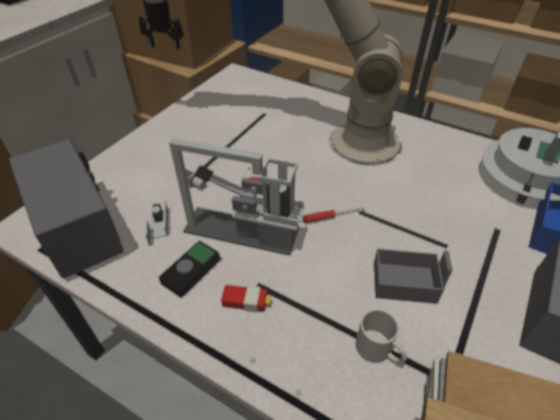

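View pics/top0.png

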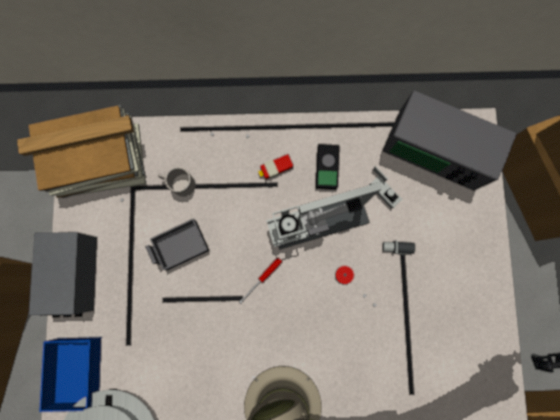

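The tray is at top (180,245), with its tab on the left at (155,255). In the scene view it is at (410,275), with the tab at (446,263). The dispenser magazine is at top (288,225), with its rail and lever running right to (375,190).

What could be mistaken for the tray:
- blue bin at top (70,375)
- grey box at (65,275)
- mug at (178,182)

The red wheel at (345,275) is the look-alike for wheel5. Next I'll check the choice in a close crop.

```bash
python3 - <<'E'
import cv2,numpy as np
a=cv2.imread("pics/top0.png")[160:285,135:405]
b=cv2.imread("pics/scene0.png")[130:300,150:460]
a=cv2.resize(a,(790,366),interpolation=cv2.INTER_CUBIC);cv2.imwrite("pics/c1.png",a)
cv2.imwrite("pics/c2.png",cv2.resize(b,(790,433),interpolation=cv2.INTER_CUBIC))
E
```

```text
(no output)
```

View pics/c1.png

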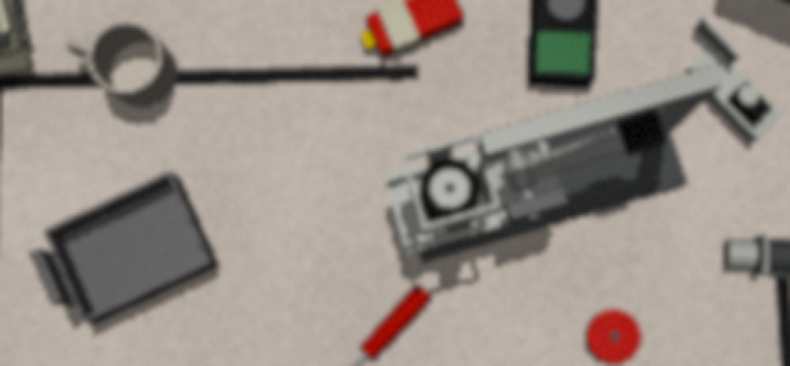

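View pics/c2.png

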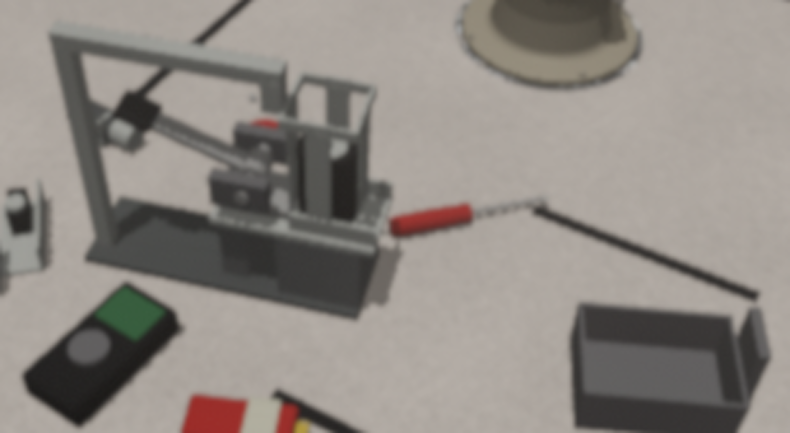

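```bash
python3 - <<'E'
import cv2,numpy as np
im=cv2.imread("pics/top0.png")
a=cv2.resize(im[175:255,262:395],None,fx=6,fy=6,interpolation=cv2.INTER_CUBIC)
a=np.clip(a.astype(float)*1.3,0,255).astype(np.uint8)
cv2.imwrite("pics/c3.png",a)
# tray mask
h=im[210:280,140:220].astype(int);m=((h.max(2)<125)).astype(np.uint8)
n,l,s,c=cv2.connectedComponentsWithStats(m);i=1+s[1:,4].argmax()
pts=np.argwhere(l==i)[:,::-1]+[140,210];r=cv2.minAreaRect(pts.astype(np.float32));print(r,cv2.boxPoints(r))
v=cv2.resize(im[205:280,140:220],None,fx=6,fy=6,interpolation=cv2.INTER_CUBIC)
v=np.clip(v.astype(float)*1.3,0,255).astype(np.uint8)
cv2.imwrite("pics/c4.png",v)
E
```

```text
((177.00706481933594, 247.20254516601562), (39.33300018310547, 57.32292556762695), 64.79887390136719) [[142.6997  241.61191]
 [194.56656 217.20396]
 [211.31442 252.79318]
 [159.44757 277.2011 ]]
```

View pics/c3.png

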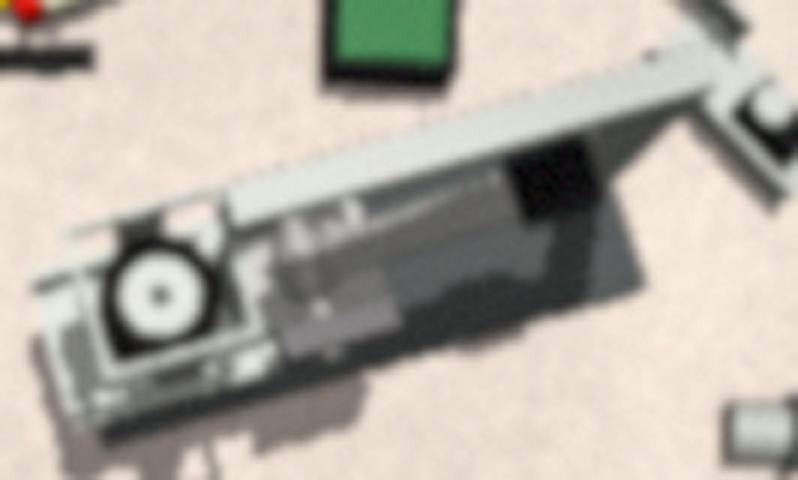

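View pics/c4.png

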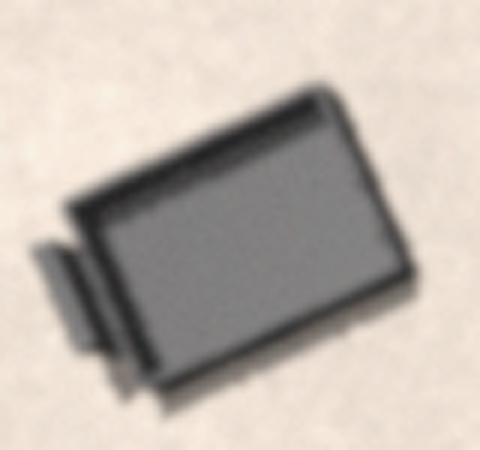

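```bash
cat > h.py <<'E'
import numpy as np
K={'top':(446.568,279.296,209.819,[[-0.0225,-0.9997,-0.0093,11.0099],[-0.9876,0.0237,-0.1551,604.3122],[0.1553,0.0057,-0.9879,1381.7762]]),
'scene':(422.2535,283.42,209.902,[[-0.5065,0.8622,0.0052,286.6794],[0.6107,0.3629,-0.7038,-241.0111],[-0.6087,-0.3533,-0.7104,1487.8112]])}
def ray(n,u,v):
    f,cx,cy,V=K[n];V=np.array(V);R=V[:,:3];return -R.T@V[:,3],R.T@np.array([(u-cx)/f,(v-cy)/f,1])
def onz(n,u,v,z):
    C,d=ray(n,u,v);return C+d*(z-C[2])/d[2]
def proj(n,p):
    f,cx,cy,V=K[n];V=np.array(V);q=V[:,:3]@p+V[:,3];return np.array([cx+f*q[0]/q[2],cy+f*q[1]/q[2]])
E
python3 - <<'E'
from h import *
import cv2
np.set_printoptions(precision=1,suppress=True)
c3=lambda x,y,z:onz('top',262+(x+.5)/6-.5,175+(y+.5)/6-.5,z)
c4=lambda x,y,z:onz('top',140+(x+.5)/6-.5,205+(y+.5)/6-.5,z)
c2=lambda x,y,z:onz('scene',150+x/2.548,130+y/2.548,z)
print("cams",ray('top',0,0)[0],ray('scene',0,0)[0])
print("hub",c3(160,293,193))
a,b=c3(105,440,8),c3(642,290,8);print("plate",a,b,np.hypot(*(a-b)[:2]))
# rail upper edge: subpixel gradient
im=cv2.cvtColor(cv2.imread("pics/top0.png"),cv2.COLOR_BGR2GRAY).astype(float)
for n,z,s in (("up",296,0),("lo",296,1)):
    P=[]
    for u in range(304,372,2):
        r0=175+(107-(u-262-75)*6*0.30)/6 if 0 else 175+(107-((u-262)*6-450)*0.337)/6+(8.5 if s else 0)
        rr=np.arange(int(r0)-4,int(r0)+5);g=np.abs(np.diff(im[rr[0]:rr[-1]+1,u]));k=g.argmax()
        if g[k]>12: P.append((u,rr[0]+k+.5))
    P=np.array(P);p=np.polyfit(P[:,0],P[:,1],1)
    for _ in range(3):
        e=P[:,1]-np.polyval(p,P[:,0]);P2=P[abs(e)<.8];p=np.polyfit(P2[:,0],P2[:,1],1)
    A=onz('top',305,np.polyval(p,305),z);B=onz('top',370,np.polyval(p,370),z);d=A-B
    print(n,len(P2),A,B,"yaw of +y from world y(deg)",np.degrees(np.arctan2(-d[0],d[1])))
print("tray z60",c4(66,205,60),c4(325,82,60),c4(414,275,60),c4(160,385,60))
print("tray z0 right", c4(345,90,0),c4(414,275,0),c4(414,290,0))
print("scene rim",c2(583,305,60),c2(733,318,60),c2(742,405,60),c2(575,400,60))
print("tab top left/bot",c4(35,245,105),c4(80,350,105))
print("scene railtop z296", c2(55,28,296),c2(285,65,296))
print("magtop", c3(228,185,250),c3(265,340,250),c3(115,375,250))
E
```

```text
cams [ 382.5  -11.2 1458.9] [1198.   365.9  885.8]
hub [541.6 -28.6 193. ]
plate [485.5   0.7   8. ] [ 560.3 -293.5    8. ] 303.5746692392388
up 7 [598.  -73.3 296. ] [ 633.1 -247.   296. ] yaw of +y from world y(deg) 11.42844327837527
lo 34 [560.9 -72.1 296. ] [ 606.  -245.6  296. ] yaw of +y from world y(deg) 14.572790666037912
tray z60 [519.9 404.   60. ] [581.9 268.4  60. ] [479.1 221.1  60. ] [425.1 353.   60. ]
tray z0 right [585.7 269.3   0. ] [483.2 231.1   0. ] [475.1 231.1   0. ]
scene rim [489.3 233.6  60. ] [429.7 366.2  60. ] [526.1 402.1  60. ] [598.8 268.6  60. ]
tab top left/bot [495.6 405.9 105. ] [442.2 381.9 105. ]
scene railtop z296 [ 630.6 -267.3  296. ] [568.7 -56.5 296. ]
magtop [583.4 -60.1 250. ] [511.8 -74.8 250. ] [497.5  -6.5 250. ]
```

Pose estimates:
- **Dispenser:** origin about (540, -28), yaw about 14.5°.
- **Tray tab:** about (471, 388), yaw about 24.4°.

The tray was confirmed in the c1 and c4 crops. First I'll climb clear of everything.

Call:
apply_moves --targets '[{"ty": -40},{"ty": -80},{"ty": -120},{"ty": -165},{"ty": -165,"tx": -30,"tz": -24},{"ty": -165,"tx": -62,"tz": -50},{"ty": -165,"tx": -94,"tz": -75},{"ty": -165,"tx": -125,"tz": -100}]'

```text
invalid input at $.targets[0]: expected keys tx, ty, tz, turn, gripper
```

```bash
cat > g.py <<'E'
import sys
from h import *
from station import get_obs
np.set_printoptions(precision=2,suppress=True)
# usage: g.py x y z [yaw of tool z deg]
o=get_obs();R=np.array(o["orientation"]);p=np.array(o["ee_pos"])
print("t",o["time"],"p",p,"q",np.array(o["joint_positions"]),"F",np.array(o["force"]),"w",o["width"],"yawz",np.degrees(np.arctan2(R[1,2],R[0,2])),"tilt",R[:,1])
if len(sys.argv)>3:
    d=np.array(list(map(float,sys.argv[1:4])))-p;print("shift tx,ty,tz",R.T@d)
    if len(sys.argv)>4:
        a=np.radians(float(sys.argv[4]))-np.arctan2(R[1,2],R[0,2]);print("turn",-((a+np.pi)%(2*np.pi)-np.pi))
E
python3 g.py 480 -200 365
```

```text
t 0.1 p [ 181.19 -701.51  197.01] q [ 1.24  0.6  -0.    1.6   0.    0.94 -0.08] F [ 0.31 -0.04  0.87] w 0.999058386993198 yawz -75.51077155392508 tilt [-0.  0. -1.]
shift tx,ty,tz [-414.76 -167.47 -411.03]
```

Call:
apply_moves --targets '[{"tx": 0,"ty": -40,"tz": 0,"turn": 0,"gripper": 100},{"tx": 0,"ty": -80,"tz": 0,"turn": 0,"gripper": 100},{"tx": 0,"ty": -120,"tz": 0,"turn": 0,"gripper": 100},{"tx": -20,"ty": -155,"tz": -20,"turn": 0,"gripper": 100},{"tx": -45,"ty": -168,"tz": -45,"turn": 0,"gripper": 100},{"tx": -73,"ty": -168,"tz": -73,"turn": 0,"gripper": 100},{"tx": -101,"ty": -168,"tz": -101,"turn": 0,"gripper": 100},{"tx": -130,"ty": -168,"tz": -130,"turn": 0,"gripper": 100}]'

```text
time: 0.77
ee_pos: [275.0, -542.0, 365.8]
orientation: [[-0.968, -0.0, 0.25], [-0.25, -0.0, -0.968], [0.0, -1.0, 0.0]]
force: [1.7, -0.3, -0.4]
width: 1.001
```

```bash
python3 g.py 480 -200 365 -65.6
```

```text
t 0.7667 p [ 274.99 -541.98  365.81] q [ 1.03  0.31 -0.03  1.66  0.01  1.17 -0.32] F [ 1.73 -0.26 -0.45] w 1.000751326116297 yawz -75.55191030780665 tilt [-0. -0. -1.]
shift tx,ty,tz [-283.86    0.71 -280.02]
turn -0.17369360173438864
```

Call:
apply_moves --targets '[{"tx": -28,"ty": 0,"tz": -28,"turn": 0,"gripper": 100},{"tx": -57,"ty": 0,"tz": -56,"turn": 0,"gripper": 100},{"tx": -85,"ty": 0,"tz": -84,"turn": 0,"gripper": 100},{"tx": -113,"ty": 0,"tz": -112,"turn": 0,"gripper": 100},{"tx": -141,"ty": 0,"tz": -140,"turn": 0,"gripper": 100},{"tx": -169,"ty": 0,"tz": -168,"turn": 0,"gripper": 100},{"tx": -198,"ty": 0,"tz": -196,"turn": 0,"gripper": 100},{"tx": -226,"ty": 0,"tz": -224,"turn": 0,"gripper": 100}]'

```text
time: 1.43
ee_pos: [438.0, -268.2, 365.7]
orientation: [[-0.968, -0.0, 0.25], [-0.25, -0.0, -0.968], [0.0, -1.0, 0.0]]
force: [0.7, -0.8, 0.1]
width: 0.998
```

```bash
python3 g.py 471 388 300 -65.6
```

```text
t 1.4333 p [ 437.95 -268.24  365.73] q [ 0.61  0.18 -0.2   1.84  0.04  1.12 -0.93] F [ 0.7  -0.85  0.14] w 0.9980414075715914 yawz -75.51876707196739 tilt [-0. -0. -1.]
shift tx,ty,tz [-196.11   65.68 -627.13]
turn -0.17311514314422816
```

Call:
apply_moves --targets '[{"tx": -12,"ty": 0,"tz": -39,"turn": 0,"gripper": 100},{"tx": -24,"ty": 0,"tz": -78,"turn": 0,"gripper": 100},{"tx": -37,"ty": 0,"tz": -117,"turn": -0.03,"gripper": 100},{"tx": -49,"ty": 0,"tz": -156,"turn": -0.06,"gripper": 100},{"tx": -61,"ty": 0,"tz": -195,"turn": -0.09,"gripper": 100},{"tx": -73,"ty": 0,"tz": -234,"turn": -0.12,"gripper": 100},{"tx": -86,"ty": 0,"tz": -273,"turn": -0.15,"gripper": 100},{"tx": -98,"ty": 0,"tz": -312,"turn": -0.173,"gripper": 100}]'

```text
time: 2.1
ee_pos: [453.8, 58.3, 365.8]
orientation: [[-0.91, 0.0, 0.414], [-0.414, -0.0, -0.91], [-0.0, -1.0, 0.0]]
force: [1.7, -0.5, -0.7]
width: 1.002
```

```bash
python3 g.py 471 388 180 -65.6
```

```text
t 2.1 p [453.78  58.26 365.79] q [ 0.18  0.12 -0.48  1.93  0.06  1.11 -1.47] F [ 1.73 -0.52 -0.71] w 1.001664534724097 yawz -65.52849168282948 tilt [ 0. -0. -1.]
shift tx,ty,tz [-152.26  185.7  -293.04]
turn 0.0012480555771858803
```

Call:
apply_moves --targets '[{"tx": -18,"ty": 10,"tz": -35,"turn": 0,"gripper": 100},{"tx": -36,"ty": 20,"tz": -70,"turn": 0,"gripper": 100},{"tx": -54,"ty": 30,"tz": -104,"turn": 0,"gripper": 100},{"tx": -72,"ty": 45,"tz": -138,"turn": 0,"gripper": 100},{"tx": -90,"ty": 60,"tz": -173,"turn": 0,"gripper": 100},{"tx": -108,"ty": 75,"tz": -208,"turn": 0,"gripper": 100},{"tx": -126,"ty": 90,"tz": -242,"turn": 0,"gripper": 100},{"tx": -142,"ty": 100,"tz": -275,"turn": 0,"gripper": 100}]'

```text
time: 2.77
ee_pos: [469.6, 367.0, 263.9]
orientation: [[-0.911, -0.001, 0.413], [-0.413, -0.001, -0.911], [0.002, -1.0, 0.0]]
force: [0.6, -0.6, -0.4]
width: 1.002
```

```bash
python3 g.py 471 388 180 -65.6
```

```text
t 2.7667 p [469.59 367.02 263.85] q [-0.36  0.43 -0.57  1.8   0.27  0.99 -2.18] F [ 0.62 -0.59 -0.43] w 1.00176814473507 yawz -65.61205460889259 tilt [-0. -0. -1.]
shift tx,ty,tz [-10.1   83.83 -18.57]
turn -0.00021039261521593744
```

Call:
apply_moves --targets '[{"tx": -10,"ty": 30,"tz": -19,"turn": 0,"gripper": 100},{"tx": -10,"ty": 60,"tz": -19,"turn": 0,"gripper": 100},{"tx": -10,"ty": 90,"tz": -19,"turn": 0,"gripper": 100},{"tx": -10,"ty": 115,"tz": -19,"turn": 0,"gripper": 100},{"tx": -10,"ty": 140,"tz": -19,"turn": 0,"gripper": 100},{"tx": -10,"ty": 160,"tz": -19,"turn": 0,"gripper": 100},{"tx": -10,"ty": 180,"tz": -19,"turn": 0,"gripper": 100},{"tx": -10,"ty": 190,"tz": -19,"turn": 0,"gripper": 100}]'

```text
time: 3.43
ee_pos: [470.3, 385.9, 73.1]
orientation: [[-0.911, -0.003, 0.413], [-0.413, -0.002, -0.911], [0.003, -1.0, 0.001]]
force: [-0.4, -0.6, -0.9]
width: 1.002
```

```bash
python3 g.py 471 388 73 -65.6; python3 - <<'E'
from station import *
import cv2
a=read_camera("scene")["pixels"][190:330,340:500,::-1]
b=read_camera("top")["pixels"][170:310,110:270,::-1]
import numpy as np
cv2.imwrite("pics/d1.png",cv2.resize(np.hstack([a,b]),None,fx=2.5,fy=2.5,interpolation=cv2.INTER_CUBIC))
E
```

```text
t 3.4333 p [470.33 385.89  73.09] q [-0.48  0.66 -0.45  1.95  0.46  0.64 -2.37] F [-0.42 -0.64 -0.95] w 1.0016676774555078 yawz -65.59950848529982 tilt [-0. -0. -1.]
shift tx,ty,tz [-1.48  0.08 -1.64]
turn 8.578549839821648e-06
```

View pics/d1.png

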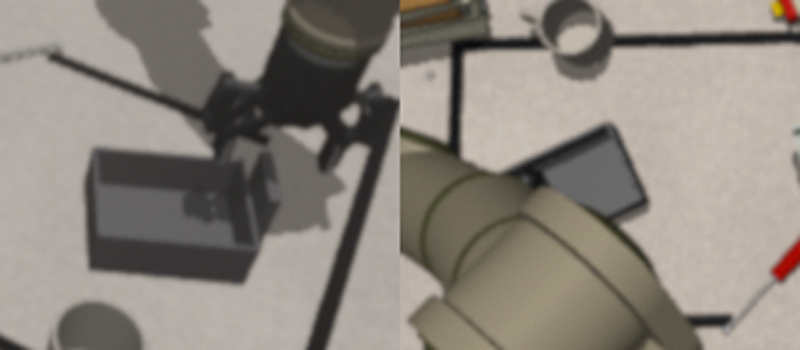

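The scene view shows the fingers on either side of the tab: the tab is at left-crop (260,180), with fingers at (230,135) and (335,145). Closing now.

Call:
apply_moves --force 50 --targets '[{"tx": 0,"ty": 0,"tz": 0,"turn": 0,"gripper": 0},{"tx": 0,"ty": 0,"tz": 0,"turn": 0,"gripper": 0},{"tx": 0,"ty": 0,"tz": 0,"turn": 0,"gripper": 0},{"tx": 0,"ty": 0,"tz": 0,"turn": 0,"gripper": 0},{"tx": 0,"ty": 0,"tz": 0,"turn": 0,"gripper": 0},{"tx": 0,"ty": 0,"tz": 0,"turn": 0,"gripper": 0},{"tx": 0,"ty": 0,"tz": 0,"turn": 0,"gripper": 0},{"tx": 0,"ty": 0,"tz": 0,"turn": 0,"gripper": 0}]'

```text
time: 4.2
ee_pos: [471.4, 386.9, 75.9]
orientation: [[-0.911, 0.0, 0.413], [-0.413, 0.0, -0.911], [-0.0, -1.0, -0.0]]
force: [-0.2, 0.2, -0.6]
width: 0.0
```

```bash
python3 g.py 490.2 166.1 100 -75.5
```

```text
t 4.2 p [471.37 386.95  75.9 ] q [-0.48  0.65 -0.45  1.95  0.46  0.64 -2.37] F [-0.17  0.23 -0.57] w 0.0004245066014683285 yawz -65.60632683141654 tilt [ 0.  0. -1.]
shift tx,ty,tz [ 74.06 -24.12 208.91]
turn 0.17267717190800136
```

```bash
python3 - <<'E'
from station import *
import cv2
a=read_camera("scene")["pixels"][200:310,360:500,::-1]
cv2.imwrite("pics/d2.png",cv2.resize(a,None,fx=5,fy=5,interpolation=cv2.INTER_CUBIC))
E
```

```text
(no output)
```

View pics/d2.png

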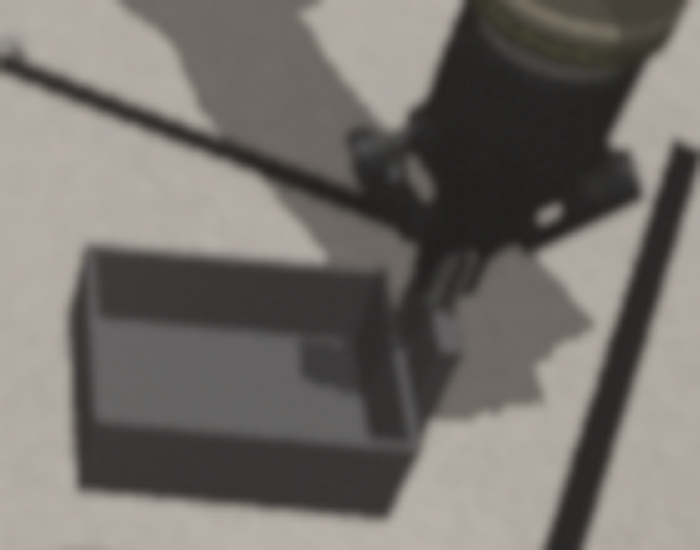

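```bash
python3 - <<'E'
from h import *
np.set_printoptions(precision=1,suppress=True)
print("tip px d2",(proj('scene',np.array([471.4,387,76]))-[360,200])*5)
# orig c2 tab corners
for q in((752,308),(768,355)): print(onz('scene',150+q[0]/2.548,130+q[1]/2.548,105))
# current tab corners, d2
for q in ((455,300),(462,360)): print('d2',onz('scene',360+q[0]/5,200+q[1]/5,105))
# tray base front corners now (z=0), rim z60
for q,z in (((80,490),0),((387,517),0),((90,248),60),((383,270),60),((415,450),60),((85,435),60)): print(q,z,onz('scene',360+q[0]/5,200+q[1]/5,z))
E
```

```text
tip px d2 [415.5 329.2]
[450.7 378.1 105. ]
[497.6 405.4 105. ]
d2 [471.  397.4 105. ]
d2 [504.  409.3 105. ]
(80, 490) 0 [585.1 274.3   0. ]
(387, 517) 0 [523.5 408.4   0. ]
(90, 248) 60 [490.1 231.7  60. ]
(383, 270) 60 [428.5 363.2  60. ]
(415, 450) 60 [526.8 406.5  60. ]
(85, 435) 60 [597.2 271.3  60. ]
```

```bash
python3 - <<'E'
from h import *
np.set_printoptions(precision=0,suppress=True)
c=np.array([504.2,317,0]);X=np.array([.911,.413,0]);Y=np.array([-.413,.911,0])
for x in(-30,30):
  for y in (75,87):
    for z in (0,60,105):
      p=c+x*X+y*Y+[0,0,z];print(x,y,z,'d2',(proj('scene',p)-[360,200])*5,'c4',(proj('top',p)-[140,205])*6)
print("fingers: tip/root",[(proj('scene',np.array([471.4,387,z]))-[360,200])*5 for z in (76,105,150)])
for x in(-55,55):
  for y in(-75,75): print('rim',x,y,(proj('scene',c+x*X+y*Y+[0,0,60])-[360,200])*5)
E
```

```text
-30 75 0 d2 [361. 374.] c4 [150. 348.]
-30 75 60 d2 [392. 302.] c4 [120. 343.]
-30 75 105 d2 [418. 243.] c4 [ 95. 340.]
-30 87 0 d2 [385. 376.] c4 [130. 357.]
-30 87 60 d2 [417. 304.] c4 [ 99. 353.]
-30 87 105 d2 [443. 245.] c4 [ 74. 350.]
30 75 0 d2 [379. 473.] c4 [107. 248.]
30 75 60 d2 [412. 402.] c4 [ 75. 239.]
30 75 105 d2 [438. 344.] c4 [ 49. 232.]
30 87 0 d2 [403. 475.] c4 [ 86. 257.]
30 87 60 d2 [438. 404.] c4 [ 54. 249.]
30 87 105 d2 [465. 346.] c4 [ 27. 243.]
fingers: tip/root [array([415., 329.]), array([432., 291.]), array([460., 230.])]
rim -55 -75 [ 83. 237.]
rim -55 75 [385. 262.]
rim 55 -75 [ 94. 417.]
rim 55 75 [420. 446.]
```

The picture suggests the tab is between the fingers, but the width reads 0. I'll test with a small lift.

Call:
apply_moves --force 50 --targets '[{"tx": 0,"ty": -4,"tz": 0,"turn": 0,"gripper": 0},{"tx": 0,"ty": -8,"tz": 0,"turn": 0,"gripper": 0},{"tx": 0,"ty": -13,"tz": 0,"turn": 0,"gripper": 0},{"tx": 0,"ty": -18,"tz": 0,"turn": 0,"gripper": 0},{"tx": 0,"ty": -22,"tz": 0,"turn": 0,"gripper": 0},{"tx": 0,"ty": -25,"tz": 0,"turn": 0,"gripper": 0},{"tx": 0,"ty": -25,"tz": 0,"turn": 0,"gripper": 0},{"tx": 0,"ty": -25,"tz": 0,"turn": 0,"gripper": 0}]'

```text
time: 4.92
ee_pos: [471.4, 386.9, 101.0]
orientation: [[-0.911, 0.0, 0.413], [-0.413, 0.0, -0.911], [-0.0, -1.0, -0.0]]
force: [-0.3, -0.3, -0.0]
width: -0.003
```

```bash
python3 g.py 490.2 166.1 100 -75.5;  python3 - <<'E'
from station import *
import cv2,numpy as np
a=read_camera("scene")["pixels"][200:310,360:500,::-1];a=cv2.resize(a,None,fx=5,fy=5,interpolation=cv2.INTER_CUBIC)
cv2.imwrite("pics/d3.png",a)
b=cv2.imread("pics/d2.png");g=lambda i:np.float32(cv2.cvtColor(i,cv2.COLOR_BGR2GRAY))
print("tray shift px", cv2.phaseCorrelate(g(b)[220:540,40:340],g(a)[220:540,40:340]), get_obs()["moment"])
E
```

```text
t 4.9167 p [471.38 386.95 101.  ] q [-0.47  0.62 -0.47  1.93  0.43  0.69 -2.34] F [-0.34 -0.3  -0.04] w -0.002723210688432522 yawz -65.60961460677312 tilt [ 0.  0. -1.]
shift tx,ty,tz [ 74.06   0.96 208.91]
turn 0.17261978940296308
tray shift px ((0.04194230406545785, -0.04005930221956078), 0.6751203950246175) [ 0.01538471  0.01071298 -0.01663581]
```

View pics/d3.png

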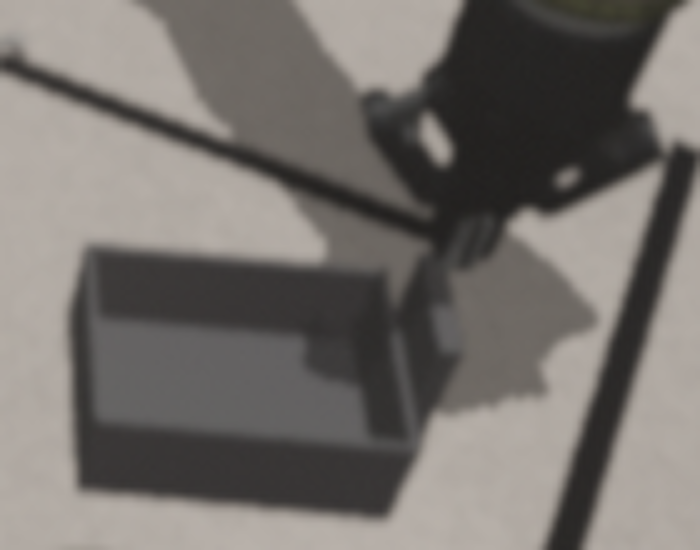

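```bash
python3 - <<'E'
from h import *
np.set_printoptions(precision=0,suppress=True)
Z=np.array([.413,-.911,0])
for dz in (0,13,30,45):
  print(dz,[(proj('scene',np.array([470.3,385.9,73+dz])+s*50*Z)-[340,190])*2.5 for s in (1,-1)])
E
```

```text
0 [array([203., 186.]), array([309., 195.])]
13 [array([206., 177.]), array([314., 187.])]
30 [array([211., 166.]), array([319., 175.])]
45 [array([214., 156.]), array([324., 165.])]
```

Call:
apply_moves --targets '[{"tx": 0,"ty": 0,"tz": 0,"turn": 0,"gripper": 100},{"tx": 0,"ty": 0,"tz": 0,"turn": 0,"gripper": 100},{"tx": 0,"ty": 0,"tz": 0,"turn": 0,"gripper": 100},{"tx": 0,"ty": 0,"tz": 0,"turn": 0,"gripper": 100},{"tx": 0,"ty": 0,"tz": 0,"turn": 0,"gripper": 100},{"tx": 0,"ty": 0,"tz": 0,"turn": 0,"gripper": 100},{"tx": 0,"ty": 0,"tz": 0,"turn": 0,"gripper": 100},{"tx": 0,"ty": 0,"tz": 0,"turn": 0,"gripper": 100}]'

```text
time: 5.63
ee_pos: [471.3, 387.0, 100.8]
orientation: [[-0.911, -0.0, 0.413], [-0.413, 0.0, -0.911], [0.0, -1.0, -0.0]]
force: [0.3, -0.2, 0.6]
width: 0.999
```

Call:
apply_moves --force 50 --targets '[{"tx": 0,"ty": 10,"tz": 0,"turn": 0,"gripper": 100},{"tx": 0,"ty": 20,"tz": 0,"turn": 0,"gripper": 100},{"tx": 0,"ty": 30,"tz": 0,"turn": 0,"gripper": 100},{"tx": 0,"ty": 38,"tz": 0,"turn": 0,"gripper": 100},{"tx": 0,"ty": 44,"tz": 0,"turn": 0,"gripper": 100},{"tx": 0,"ty": 49,"tz": 0,"turn": 0,"gripper": 100},{"tx": 0,"ty": 49,"tz": 0,"turn": 0,"gripper": 60},{"tx": 0,"ty": 49,"tz": 0,"turn": 0,"gripper": 40}]'

```text
time: 6.3
ee_pos: [471.1, 387.0, 51.4]
orientation: [[-0.911, -0.001, 0.413], [-0.413, -0.0, -0.911], [0.001, -1.0, 0.0]]
force: [-0.8, -0.2, 0.6]
width: 0.747
```

Call:
apply_moves --force 50 --targets '[{"tx": 0,"ty": 0,"tz": 0,"turn": 0,"gripper": 0},{"tx": 0,"ty": 0,"tz": 0,"turn": 0,"gripper": 0},{"tx": 0,"ty": 0,"tz": 0,"turn": 0,"gripper": 0},{"tx": 0,"ty": 0,"tz": 0,"turn": 0,"gripper": 0},{"tx": 0,"ty": 0,"tz": 0,"turn": 0,"gripper": 0},{"tx": 0,"ty": 0,"tz": 0,"turn": 0,"gripper": 0},{"tx": 0,"ty": 0,"tz": 0,"turn": 0,"gripper": 0},{"tx": 0,"ty": 0,"tz": 0,"turn": 0,"gripper": 0}]'

```text
time: 6.97
ee_pos: [471.4, 387.8, 52.5]
orientation: [[-0.911, 0.001, 0.413], [-0.413, 0.001, -0.911], [-0.001, -1.0, -0.001]]
force: [-1.7, 1.3, 6.0]
width: 0.129
```

```bash
python3 g.py 490.2 166.1 100 -75.5;  python3 - <<'E'
from station import *
import cv2,numpy as np
a=read_camera("scene")["pixels"][200:310,360:500,::-1];a=cv2.resize(a,None,fx=5,fy=5,interpolation=cv2.INTER_CUBIC)
t=read_camera("top")["pixels"][190:300,130:220,::-1];t=cv2.resize(t,(450,550),interpolation=cv2.INTER_CUBIC)
cv2.imwrite("pics/d4.png",cv2.resize(np.hstack([a,t]),(800,383)))
b=cv2.imread("pics/d2.png");g=lambda i:np.float32(cv2.cvtColor(i,cv2.COLOR_BGR2GRAY))
print("tray shift px", cv2.phaseCorrelate(g(b)[220:540,40:340],g(a)[220:540,40:340]), get_obs()["moment"])
E
```

```text
t 6.9667 p [471.39 387.85  52.46] q [-0.5   0.68 -0.42  1.96  0.48  0.59 -2.39] F [-1.7   1.26  5.97] w 0.12867114805609334 yawz -65.59164325069096 tilt [ 0.  0. -1.]
shift tx,ty,tz [ 74.44 -47.85 209.65]
turn 0.17293344873764482
tray shift px ((0.008111243740103191, 0.05132975876267665), 0.6495115076700846) [ 0.23562953  0.29851585 -0.08661982]
```

Now it holds the tab: width 0.129 is about 11 mm. The true fingertips sit about 25–30 mm higher than the reported TCP, so from here I'll use relative shifts only. Next is screwdriver clearance and the shift to the dispenser.

```bash
python3 - <<'E'
from h import *
np.set_printoptions(precision=1,suppress=True)
O=np.array([540.5,-28.5]);Y=np.array([-.2504,.9681]);X=np.array([.9681,.2504])
for q in((425,288),(435,300),(362,352),(375,358)):
  p=onz('top',135+q[0]/2.926,160+q[1]/2.926,12)[:2];print('drv',p,"disp",(p-O)@X,(p-O)@Y)
tab=O+201*Y;print("tab target",tab)
tx=np.array([-.911,-.413]);tz=np.array([.413,-.911])
for back in(0,25):
  d=tab+back*Y-np.array([471,390]);print(back,d,"tx,tz",d@tx,d@tz)
E
```

```text
drv [451.2  -2.3] disp -79.86489841518038 47.67407063340781
drv [437.8 -13. ] disp -95.50792736900061 40.66766870587136
drv [383.1  68.2] disp -128.13367935859773 132.99018786594803
drv [376.3  54.1] disp -138.2509520811335 121.02588532661073
tab target [490.2 166.1]
0 [  19.2 -223.9] tx,tz 75.01210909999999 211.90078570000003
25 [  12.9 -199.7] tx,tz 70.71933659999999 187.26692820000002
```

View pics/d4.png

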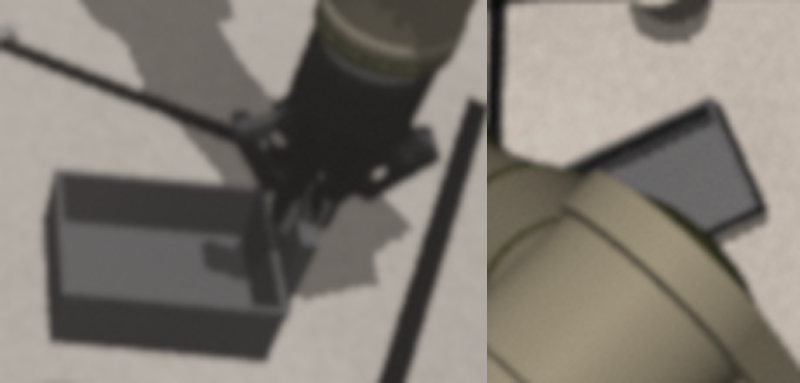

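The picture shows the fingers clamped on the tab at d4 (305,215), with the tray unmoved. Lifting and carrying.

Call:
apply_moves --force 70 --targets '[{"tx": 0,"ty": -5,"tz": 0,"turn": 0,"gripper": 0},{"tx": 0,"ty": -11,"tz": 0,"turn": 0,"gripper": 0},{"tx": 0,"ty": -18,"tz": 0,"turn": 0,"gripper": 0},{"tx": 5,"ty": -20,"tz": 12,"turn": 0.01,"gripper": 0},{"tx": 12,"ty": -20,"tz": 32,"turn": 0.03,"gripper": 0},{"tx": 21,"ty": -20,"tz": 56,"turn": 0.06,"gripper": 0},{"tx": 29,"ty": -20,"tz": 78,"turn": 0.09,"gripper": 0},{"tx": 35,"ty": -20,"tz": 94,"turn": 0.1,"gripper": 0}]'

```text
time: 7.73
ee_pos: [478.1, 283.0, 71.8]
orientation: [[-0.949, -0.001, 0.316], [-0.316, -0.002, -0.949], [0.001, -1.0, 0.002]]
force: [0.3, -0.4, -3.3]
width: 0.119
```

```bash
python3 - <<'E'
print()
E
python3 g.py 484.3 187.7 72 -75.5
```

```text
t 7.7333 p [478.12 282.96  71.75] q [-0.35  0.61 -0.42  2.08  0.46  0.55 -2.35] F [ 0.3  -0.38 -3.31] w 0.11885761080612216 yawz -71.56003828537446 tilt [-0. -0. -1.]
shift tx,ty,tz [24.27 -0.02 92.32]
turn 0.06876530432273675
```

Call:
apply_moves --targets '[{"tx": 3,"ty": 0,"tz": 12,"turn": 0.01,"gripper": 0},{"tx": 7,"ty": 0,"tz": 28,"turn": 0.025,"gripper": 0},{"tx": 12,"ty": 0,"tz": 46,"turn": 0.04,"gripper": 0},{"tx": 16,"ty": 0,"tz": 62,"turn": 0.055,"gripper": 0},{"tx": 20,"ty": 0,"tz": 76,"turn": 0.065,"gripper": 0},{"tx": 23,"ty": 0,"tz": 87,"turn": 0.069,"gripper": 0},{"tx": 24,"ty": 0,"tz": 92,"turn": 0.069,"gripper": 0},{"tx": 24,"ty": 0,"tz": 92,"turn": 0.069,"gripper": 0}]'

```text
time: 8.4
ee_pos: [485.2, 190.7, 71.8]
orientation: [[-0.968, -0.0, 0.253], [-0.253, -0.001, -0.968], [0.0, -1.0, 0.0]]
force: [0.5, -0.4, -3.4]
width: 0.119
```

```bash
python3 g.py 490.6 163.9 52 -75.5; python3 - <<'E'
from station import *
import cv2,numpy as np
a=read_camera("scene")["pixels"][140:290,200:440,::-1]
t=read_camera("top")["pixels"][170:290,180:330,::-1]
cv2.imwrite("pics/e1.png",np.vstack([cv2.resize(a,(480,300),interpolation=cv2.INTER_CUBIC),cv2.resize(t,(480,300),interpolation=cv2.INTER_CUBIC)]))
cv2.imwrite("pics/e1a.png",a);cv2.imwrite("pics/e1t.png",t)
E
```

```text
t 8.4 p [485.16 190.7   71.76] q [-0.2   0.58 -0.4   2.15  0.47  0.5  -2.28] F [ 0.54 -0.42 -3.37] w 0.11946651386614175 yawz -75.37071412440815 tilt [-0. -0. -1.]
shift tx,ty,tz [ 1.5  19.77 27.29]
turn 0.002256464205401265
```

View pics/e1.png

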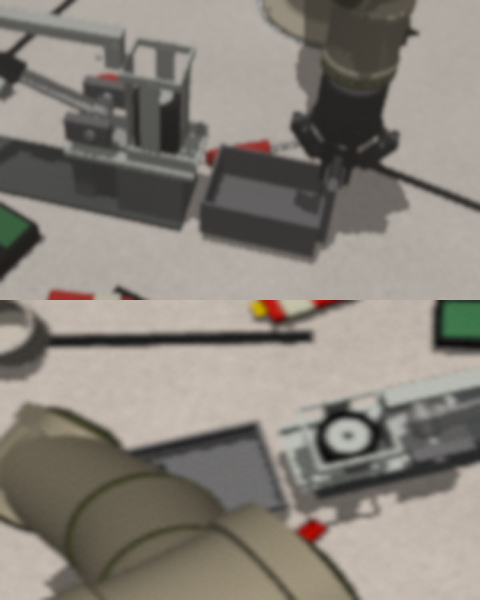

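```bash
python3 - <<'E'
from h import *
np.set_printoptions(precision=1,suppress=True)
O=np.array([540.5,-28.5]);Y=np.array([-.2504,.9681]);X=np.array([.9681,.2504])
def D(p): p=p[:2]-O; return np.array([p@X,p@Y])
T=lambda x,y:(180+x/3.2,170+(y-300)/2.5)
S=lambda x,y:(200+x/2,140+y/2)
for n,q,z in (("rim +-",(260,423),80),("base -- z20",(286,510),20),("base-- z80",(286,510),80)): print(n,D(onz('top',*T(*q),z)))
for n,q,z in (("rim --",(222,147),80),("rim +-",(203,205),80),("base +-",(203,240),20),("base ++",(315,260),20),("rim ++",(325,225),80),("rim -+",(335,165),80),("foot bottom +x corner",(183,229),0),("plate top",(183,222),8)): print("sc",n,D(onz('scene',*S(*q),z)))
E
```

```text
rim +- [50.1 71.9]
base -- z20 [-57.1  77.5]
base-- z80 [-60.9  76.6]
sc rim -- [-41.   76.4]
sc rim +- [64.1 76.9]
sc base +- [71.4 81. ]
sc base ++ [ 62.9 225. ]
sc rim ++ [ 53.5 228. ]
sc rim -+ [-50.3 225.8]
sc foot bottom +x corner [45.6 47.6]
sc plate top [40.3 46. ]
```

```bash
python3 - <<'E'
from h import *
import cv2
np.set_printoptions(precision=1,suppress=True)
O=np.array([540.5,-28.5]);Y=np.array([-.2504,.9681]);X=np.array([.9681,.2504])
def D(p): p=p[:2]-O; return np.array([p@X,p@Y])
g=cv2.cvtColor(cv2.imread("pics/e1t.png"),cv2.COLOR_BGR2GRAY).astype(float)
def cross(v,th=110):  # first falling crossing
    for i in range(len(v)-1):
        if v[i]>=th>v[i+1]: return i+(v[i]-th)/(v[i]-v[i+1])
P=[]
for u in range(232,260):
    c=cross(g[40:,u-180]); 
    if c is not None:P.append((u,40+c+170))
P=np.array(P);p=np.polyfit(P[:,0],P[:,1],1);e=P[:,1]-np.polyval(p,P[:,0]);P=P[abs(e)<1];p=np.polyfit(P[:,0],P[:,1],1)
for u in (232,259):print("rim+x",D(onz('top',u,np.polyval(p,u),80)))
P=[]
for v in range(224,250):
    r=g[v-170,60:115][::-1]; # from right to left within? go from tray interior rightwards
    s=g[v-170,70:110]; 
    # rising dark->bright
    for i in range(len(s)-1):
        if s[i]<110<=s[i+1]:P.append((250+i+(110-s[i])/(s[i+1]-s[i]),v));break
P=np.array(P);p=np.polyfit(P[:,1],P[:,0],1);e=P[:,0]-np.polyval(p,P[:,1]);P=P[abs(e)<1.5];p=np.polyfit(P[:,1],P[:,0],1)
for v in(224,249):print("end",len(P),D(onz('top',np.polyval(p,v),v,80)),D(onz('top',np.polyval(p,v),v,20)))
E
```

```text
rim+x [ 53.8 165.3]
rim+x [53.9 78.1]
end 10 [39.6 89.9] [47.7 91.4]
end 10 [-30.6 127.3] [-25.4 130.3]
```

Call:
apply_moves --targets '[{"tx": 0,"ty": 5,"tz": 5,"turn": 0,"gripper": 0},{"tx": 0,"ty": 11,"tz": 10,"turn": 0,"gripper": 0},{"tx": 0,"ty": 16,"tz": 14,"turn": 0,"gripper": 0},{"tx": 0,"ty": 18,"tz": 17,"turn": 0,"gripper": 0},{"tx": 0,"ty": 19,"tz": 19,"turn": 0,"gripper": 0},{"tx": 0,"ty": 19,"tz": 21,"turn": 0,"gripper": 0},{"tx": 0,"ty": 19,"tz": 22,"turn": 0,"gripper": 0},{"tx": 0,"ty": 19,"tz": 22,"turn": 0,"gripper": 0}]'

```text
time: 9.17
ee_pos: [490.7, 170.4, 52.7]
orientation: [[-0.967, 0.0, 0.254], [-0.254, -0.0, -0.967], [0.0, -1.0, 0.0]]
force: [-0.1, -0.1, -3.2]
width: 0.123
```

Call:
apply_moves --targets '[{"tx": 0,"ty": 0,"tz": 0.5,"turn": 0,"gripper": 0},{"tx": 0,"ty": 0,"tz": 1,"turn": 0,"gripper": 0},{"tx": 0,"ty": 0,"tz": 1.5,"turn": 0,"gripper": 0},{"tx": 0,"ty": 0,"tz": 2,"turn": 0,"gripper": 0},{"tx": 0,"ty": 0,"tz": 2.5,"turn": 0,"gripper": 0},{"tx": 0,"ty": 0,"tz": 3,"turn": 0,"gripper": 0},{"tx": 0,"ty": 0,"tz": 3,"turn": 0,"gripper": 0},{"tx": 0,"ty": 0,"tz": 3,"turn": 0,"gripper": 0}]'

```text
time: 9.83
ee_pos: [491.3, 167.7, 52.7]
orientation: [[-0.967, -0.0, 0.254], [-0.254, -0.0, -0.967], [0.0, -1.0, 0.0]]
force: [-0.7, 0.7, -2.0]
width: 0.12
```

```bash
python3 g.py 490.6 163.9 52 -75.5
```

```text
t 9.8333 p [491.33 167.7   52.74] q [-0.17  0.6  -0.38  2.17  0.5   0.45 -2.26] F [-0.74  0.67 -2.03] w 0.11965864150794345 yawz -75.2909445418652 tilt [-0. -0. -1.]
shift tx,ty,tz [1.67 0.74 3.49]
turn 0.0036487060637173663
```

Call:
apply_moves --targets '[{"tx": 0,"ty": 0,"tz": 0.5,"turn": 0,"gripper": 0},{"tx": 0,"ty": 0,"tz": 1,"turn": 0,"gripper": 0},{"tx": 0,"ty": 0,"tz": 1.5,"turn": 0,"gripper": 0},{"tx": 0,"ty": 0,"tz": 2,"turn": 0,"gripper": 0},{"tx": 0,"ty": 0,"tz": 2.5,"turn": 0,"gripper": 0},{"tx": 0,"ty": 0,"tz": 3,"turn": 0,"gripper": 0},{"tx": 0,"ty": 0,"tz": 3.5,"turn": 0,"gripper": 0},{"tx": 0,"ty": 0,"tz": 3.5,"turn": 0,"gripper": 0}]'

```text
time: 10.5
ee_pos: [492.0, 165.2, 52.8]
orientation: [[-0.967, -0.0, 0.255], [-0.255, 0.001, -0.967], [-0.0, -1.0, -0.001]]
force: [-2.3, 4.9, -1.7]
width: 0.124
```

```bash
python3 g.py 490.6 163.9 52 -75.5
```

```text
t 10.5 p [492.   165.21  52.82] q [-0.17  0.6  -0.38  2.17  0.5   0.45 -2.26] F [-2.29  4.89 -1.69] w 0.12409873343610285 yawz -75.24954282488847 tilt [-0.  0. -1.]
shift tx,ty,tz [1.68 0.82 0.91]
turn 0.004371302340940186
```

Call:
apply_moves --targets '[{"tx": 0,"ty": 0.3,"tz": 0.5,"turn": 0,"gripper": 0},{"tx": 0,"ty": 0.6,"tz": 1,"turn": 0,"gripper": 0},{"tx": 0,"ty": 0.8,"tz": 1.5,"turn": 0,"gripper": 0},{"tx": 0,"ty": 0.8,"tz": 2,"turn": 0,"gripper": 0},{"tx": 0,"ty": 0.8,"tz": 2,"turn": 0,"gripper": 0},{"tx": 0,"ty": 0.8,"tz": 2,"turn": 0,"gripper": 0},{"tx": 0,"ty": 0.8,"tz": 2,"turn": 0,"gripper": 0},{"tx": 0,"ty": 0.8,"tz": 2,"turn": 0,"gripper": 0}]'

```text
time: 11.17
ee_pos: [492.1, 165.4, 52.5]
orientation: [[-0.967, 0.0, 0.256], [-0.256, 0.003, -0.967], [-0.001, -1.0, -0.003]]
force: [-5.7, 10.8, 4.9]
width: 0.122
```

```bash
python3 g.py 490.6 163.9 52 -75.5
```

```text
t 11.1667 p [492.12 165.37  52.52] q [-0.17  0.6  -0.38  2.17  0.5   0.45 -2.25] F [-5.68 10.81  4.85] w 0.12171099570755668 yawz -75.15450512512938 tilt [ 0.  0. -1.]
shift tx,ty,tz [1.85 0.51 1.03]
turn 0.006030023115258132
```

Call:
apply_moves --targets '[{"tx": 0,"ty": 0,"tz": -0.7,"turn": 0,"gripper": 0},{"tx": 0,"ty": 0,"tz": -1.3,"turn": 0,"gripper": 0},{"tx": 0,"ty": 0,"tz": -1.3,"turn": 0,"gripper": 100},{"tx": 0,"ty": 0,"tz": -1.3,"turn": 0,"gripper": 100},{"tx": 0,"ty": 0,"tz": -1.3,"turn": 0,"gripper": 100},{"tx": 0,"ty": 0,"tz": -1.3,"turn": 0,"gripper": 100},{"tx": 0,"ty": 0,"tz": -1.3,"turn": 0,"gripper": 100},{"tx": 0,"ty": 0,"tz": -1.3,"turn": 0,"gripper": 100}]'

```text
time: 11.83
ee_pos: [492.4, 163.5, 51.9]
orientation: [[-0.967, -0.0, 0.254], [-0.254, -0.0, -0.967], [0.0, -1.0, 0.0]]
force: [0.7, -0.1, 0.2]
width: 0.956
```

Call:
apply_moves --targets '[{"tx": 0,"ty": -15,"tz": 0,"turn": 0,"gripper": 100},{"tx": 0,"ty": -45,"tz": 0,"turn": 0,"gripper": 100},{"tx": 0,"ty": -85,"tz": 0,"turn": 0,"gripper": 100},{"tx": 0,"ty": -125,"tz": 0,"turn": 0,"gripper": 100},{"tx": 0,"ty": -165,"tz": 0,"turn": 0,"gripper": 100},{"tx": 0,"ty": -205,"tz": 0,"turn": 0,"gripper": 100},{"tx": 0,"ty": -245,"tz": 0,"turn": 0,"gripper": 100},{"tx": 0,"ty": -280,"tz": 0,"turn": 0,"gripper": 100}]'

```text
time: 12.5
ee_pos: [492.1, 163.8, 334.8]
orientation: [[-0.967, 0.001, 0.254], [-0.254, 0.0, -0.967], [-0.001, -1.0, -0.0]]
force: [0.7, -0.0, 0.5]
width: 1.0
```

```bash
python3 - <<'E'
import numpy as np
O=np.array([540.5,-28.5]);Y=np.array([-.2504,.9681]);X=np.array([.9681,.2504])
p=O-55*X-197*Y;print(p)
E
python3 g.py 434 -200 332 14.8
```

```text
[ 536.5833 -232.9877]
t 12.5 p [492.12 163.77 334.8 ] q [ 0.06  0.26 -0.61  1.86  0.17  1.07 -1.93] F [ 0.72 -0.02  0.53] w 1.0001484354431736 yawz -75.28196010847041 tilt [ 0.  0. -1.]
shift tx,ty,tz [148.64   2.6  337.07]
turn -1.572226800542997
```

The tray is released against the foot. Now I'll go to a hover above the lever, jaws across the rail. The moves can't tilt the tool, so I plan to press with one finger of the open gripper, beside the rail. The body stays on the -x side.

Call:
apply_moves --targets '[{"tx": 4,"ty": 0,"tz": 30,"turn": -0.1,"gripper": 100},{"tx": 8,"ty": 0,"tz": 60,"turn": -0.2,"gripper": 100},{"tx": 13,"ty": 0,"tz": 90,"turn": -0.3,"gripper": 100},{"tx": 17,"ty": 0,"tz": 120,"turn": -0.4,"gripper": 100},{"tx": 22,"ty": 0,"tz": 150,"turn": -0.5,"gripper": 100},{"tx": 26,"ty": 0,"tz": 180,"turn": -0.6,"gripper": 100},{"tx": 31,"ty": 0,"tz": 210,"turn": -0.7,"gripper": 100},{"tx": 35,"ty": 0,"tz": 240,"turn": -0.8,"gripper": 100}]'

```text
time: 13.17
ee_pos: [519.0, -78.9, 332.0]
orientation: [[-0.488, -0.0, 0.873], [-0.873, -0.0, -0.488], [0.001, -1.0, -0.0]]
force: [0.8, -0.3, -0.2]
width: 1.002
```

```bash
python3 g.py 536.5 -233 330 14.8
```

```text
t 13.1667 p [519.05 -78.92 331.98] q [ 0.57  0.28 -0.67  1.85  0.19  1.08 -0.68] F [ 0.83 -0.34 -0.19] w 1.0015549045331893 yawz -29.17822384092972 tilt [-0. -0. -1.]
shift tx,ty,tz [126.02   2.04  90.36]
turn -0.7675648052032908
```

Call:
apply_moves --targets '[{"tx": 20,"ty": 0,"tz": 14,"turn": -0.11,"gripper": 100},{"tx": 40,"ty": 0,"tz": 29,"turn": -0.22,"gripper": 100},{"tx": 60,"ty": 0,"tz": 43,"turn": -0.33,"gripper": 100},{"tx": 80,"ty": 0,"tz": 57,"turn": -0.44,"gripper": 100},{"tx": 100,"ty": 0,"tz": 71,"turn": -0.55,"gripper": 100},{"tx": 115,"ty": 0,"tz": 82,"turn": -0.66,"gripper": 100},{"tx": 124,"ty": 0,"tz": 89,"turn": -0.75,"gripper": 100},{"tx": 126,"ty": 0,"tz": 90,"turn": -0.768,"gripper": 100}]'

```text
time: 13.83
ee_pos: [535.4, -234.2, 331.2]
orientation: [[0.252, -0.001, 0.968], [-0.968, 0.0, 0.252], [-0.0, -1.0, -0.001]]
force: [0.5, 0.0, -0.5]
width: 1.0
```

```bash
python3 g.py 536.5 -233 330 14.8; python3 - <<'E'
from station import *
from h import *
import cv2
np.set_printoptions(precision=0,suppress=True)
s=read_camera("scene")["pixels"][:,:,::-1];t=read_camera("top")["pixels"][:,:,::-1]
cv2.imwrite("pics/f_s.png",s);cv2.imwrite("pics/f_t.png",t)
a=cv2.resize(s[70:290,140:360],(660,660),interpolation=cv2.INTER_CUBIC)[:600]
b=cv2.resize(t[150:285,190:300],None,fx=1,fy=1)
cv2.imwrite("pics/f1.png",cv2.resize(s[70:270,140:380],(720,600),interpolation=cv2.INTER_CUBIC))
# tray edge now, top view, vs background: +x rim line at z=60
O=np.array([540.5,-28.5]);Y=np.array([-.2504,.9681]);X=np.array([.9681,.2504])
D=lambda p:np.array([(p[:2]-O)@X,(p[:2]-O)@Y])
g=cv2.cvtColor(t,cv2.COLOR_BGR2GRAY).astype(float);P=[]
for u in range(232,262):
    v=g[205:245,u]
    for i in range(39):
        if v[i]>=110>v[i+1]:P.append((u,205+i+(v[i]-110)/(v[i]-v[i+1])));break
P=np.array(P);p=np.polyfit(P[:,0],P[:,1],1)
for _ in range(4):
    k=abs(P[:,1]-np.polyval(p,P[:,0]))<1;p=np.polyfit(P[k,0],P[k,1],1)
np.set_printoptions(precision=1,suppress=True)
for u in(232,261):print("rim+x",k.sum(),D(onz('top',u,np.polyval(p,u),60)))
pr=np.array([536.5,-233,330]);Xd=np.array([.967,.255,0])
for dz in(0,13,43):
  print(dz,[ (proj('scene',pr+[0,0,dz]+s*50*Xd)-[140,70])*3 for s in(1,-1)])
E
```

```text
t 13.8333 p [ 535.45 -234.16  331.16] q [ 0.87  0.39 -0.78  1.73  0.3   1.14  0.26] F [ 0.55  0.01 -0.46] w 0.9997032706677629 yawz 14.580924004399561 tilt [-0.  0. -1.]
shift tx,ty,tz [-0.86  1.16  1.31]
turn -0.0038235974353124647
rim+x 30 [ 53.5 167.7]
rim+x 30 [54.  72.7]
0 [array([173.4, 165.1]), array([222.9,  98.7])]
13 [array([171. , 150.6]), array([221.1,  84.6])]
43 [array([165.4, 116.3]), array([216.9,  51.1])]
```

View pics/f1.png

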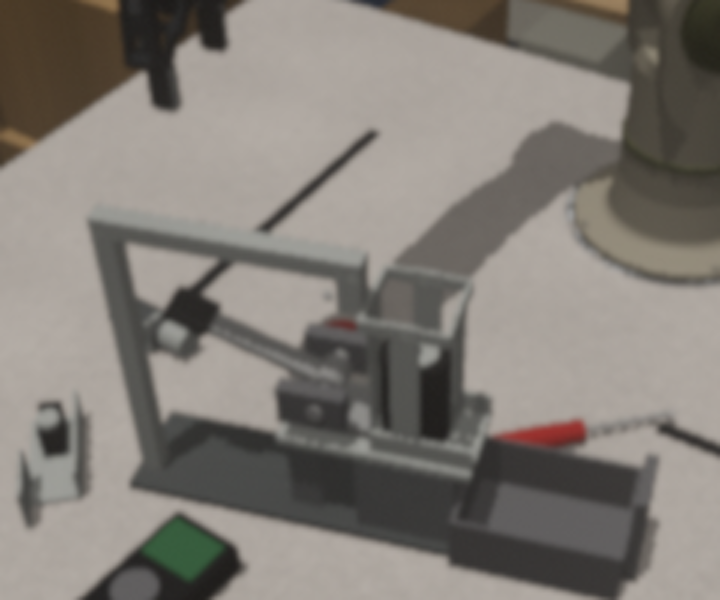

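The last picture shows the tray flush under the outlet, with its rim parallel at +54 mm, and the fingers hovering at f1 (165,105). The open knuckles may stick out beyond the fingertips towards the rail, so I'll measure that from the mask, along with the pad's position.

```bash
python3 - <<'E'
from h import *
import cv2
np.set_printoptions(precision=1,suppress=True)
O=np.array([540.5,-28.5]);Y=np.array([-.2504,.9681]);X=np.array([.9681,.2504])
D=lambda p:np.array([(p[:2]-O)@X,(p[:2]-O)@Y])
s=cv2.cvtColor(cv2.imread("pics/f_s.png"),cv2.COLOR_BGR2GRAY).astype(int)
# dark runs per row near gripper
for v in range(40,108,3):
    r=s[v,165:240]<62;e=np.flatnonzero(np.diff(np.r_[0,r,0]));print(v,[(165+a,165+b-1) for a,b in zip(e[::2],e[1::2]) if b-a>1])
# pad
m=(s[155:195,190:220]<50).astype(np.uint8);n,l,st,c=cv2.connectedComponentsWithStats(m);i=1+st[1:,4].argmax();pp=np.argwhere(l==i)[:,::-1]+[190,155]
print("pad box",cv2.boxPoints(cv2.minAreaRect(pp.astype(np.float32))))
o=np.array([535.4,-234.2,331.2]);Xd=np.array([.968,.252,0]);Yd=np.array([-.252,.968,0])
for x in(42,57,75):
  for y in(-11,11):
    print(x,y,[proj('scene',o+x*Xd+y*Yd+[0,0,h]).round(0).tolist() for h in(50,80,110,140)])
O3=np.r_[O,0];X3=np.r_[X,0];Y3=np.r_[Y,0]
th=np.radians(20);L=Y3*-np.cos(th)+np.array([0,0,np.sin(th)])
for a,b in((-18,-20),(18,-20),(18,20),(-18,20)):
    print("pad exp",proj('scene',O3-194*Y3+[0,0,198]+a*X3+b*L))
E
```

```text
40 [(np.int64(165), np.int64(232))]
43 [(np.int64(165), np.int64(228))]
46 [(np.int64(165), np.int64(224))]
49 [(np.int64(165), np.int64(220)), (np.int64(238), np.int64(239))]
52 [(np.int64(165), np.int64(217)), (np.int64(233), np.int64(239))]
55 [(np.int64(165), np.int64(216)), (np.int64(228), np.int64(239))]
58 [(np.int64(165), np.int64(217)), (np.int64(223), np.int64(239))]
61 [(np.int64(168), np.int64(239))]
64 [(np.int64(179), np.int64(182)), (np.int64(189), np.int64(227))]
67 [(np.int64(180), np.int64(182)), (np.int64(186), np.int64(222))]
70 [(np.int64(180), np.int64(218))]
73 [(np.int64(165), np.int64(169)), (np.int64(180), np.int64(214))]
76 [(np.int64(165), np.int64(173)), (np.int64(179), np.int64(213))]
79 [(np.int64(165), np.int64(169)), (np.int64(179), np.int64(213))]
82 [(np.int64(165), np.int64(168)), (np.int64(179), np.int64(201)), (np.int64(208), np.int64(214))]
85 [(np.int64(165), np.int64(168)), (np.int64(180), np.int64(197)), (np.int64(209), np.int64(213))]
88 [(np.int64(165), np.int64(169)), (np.int64(180), np.int64(196))]
91 [(np.int64(165), np.int64(168)), (np.int64(181), np.int64(196))]
94 [(np.int64(165), np.int64(168)), (np.int64(190), np.int64(196))]
97 [(np.int64(165), np.int64(168)), (np.int64(190), np.int64(196))]
100 [(np.int64(191), np.int64(197))]
103 [(np.int64(192), np.int64(197))]
106 []
pad box [[195.4 174.7]
 [201.3 164. ]
 [212.8 170.3]
 [206.9 181. ]]
42 -11 [[191.0, 103.0], [189.0, 90.0], [187.0, 78.0], [185.0, 65.0]]
42 11 [[200.0, 104.0], [199.0, 92.0], [197.0, 79.0], [195.0, 66.0]]
57 -11 [[189.0, 106.0], [186.0, 94.0], [184.0, 81.0], [182.0, 68.0]]
57 11 [[198.0, 108.0], [196.0, 95.0], [194.0, 83.0], [192.0, 69.0]]
75 -11 [[185.0, 110.0], [183.0, 98.0], [180.0, 85.0], [178.0, 72.0]]
75 11 [[194.0, 112.0], [192.0, 100.0], [190.0, 87.0], [188.0, 73.0]]
pad exp [215.2 169.6]
pad exp [209.7 178.5]
pad exp [195.  171.6]
pad exp [200.9 162.8]
```

Measured geometry:
- Open fingertips are about 50 mm above the reported TCP z.
- The knuckles stand at ±75 mm, from 45 mm above the tips upward.

With the jaws 45° to the rail, the fingertip corner can land on the pad at x of about -9 while the knuckle stays about 4 mm clear of the rail. I'll turn and shift for that.

Call:
apply_moves --targets '[{"tx": 5,"ty": 0,"tz": 0,"turn": -0.11,"gripper": 100},{"tx": 10,"ty": 0,"tz": 0,"turn": -0.22,"gripper": 100},{"tx": 15,"ty": 0,"tz": 0,"turn": -0.33,"gripper": 100},{"tx": 20,"ty": 0,"tz": 0,"turn": -0.44,"gripper": 100},{"tx": 25,"ty": 0,"tz": -1,"turn": -0.55,"gripper": 100},{"tx": 30,"ty": 0,"tz": -1,"turn": -0.66,"gripper": 100},{"tx": 32,"ty": 0,"tz": -1,"turn": -0.76,"gripper": 100},{"tx": 32,"ty": 0,"tz": -1,"turn": -0.785,"gripper": 100}]'

```text
time: 14.6
ee_pos: [543.0, -261.5, 331.9]
orientation: [[0.863, -0.0, 0.504], [-0.504, 0.0, 0.863], [-0.0, -1.0, 0.0]]
force: [0.1, 0.0, -0.6]
width: 1.0
```

```bash
python3 g.py 542.9 -265.9 180 59.6
```

```text
t 14.6 p [ 543.03 -261.47  331.93] q [ 1.    0.47 -0.97  1.68  0.41  1.21  0.98] F [ 0.15  0.02 -0.59] w 1.0004496220269254 yawz 59.71057831599452 tilt [-0.  0. -1.]
shift tx,ty,tz [  2.17 151.93  -3.9 ]
turn 0.0019299556954148755
```

Call:
apply_moves --targets '[{"tx": 2,"ty": 10,"tz": -4,"turn": 0,"gripper": 100},{"tx": 2,"ty": 30,"tz": -4,"turn": 0,"gripper": 100},{"tx": 2,"ty": 50,"tz": -4,"turn": 0,"gripper": 100},{"tx": 2,"ty": 70,"tz": -4,"turn": 0,"gripper": 100},{"tx": 2,"ty": 90,"tz": -4,"turn": 0,"gripper": 100},{"tx": 2,"ty": 110,"tz": -4,"turn": 0,"gripper": 100},{"tx": 2,"ty": 125,"tz": -4,"turn": 0,"gripper": 100},{"tx": 2,"ty": 135,"tz": -4,"turn": 0,"gripper": 100}]'

```text
time: 15.27
ee_pos: [541.7, -266.1, 194.9]
orientation: [[0.86, -0.002, 0.51], [-0.51, 0.001, 0.86], [-0.002, -1.0, -0.001]]
force: [0.3, -0.1, -1.2]
width: 1.002
```

```bash
python3 g.py 542.9 -265.9 150 59.6; python3 - <<'E'
from station import *
from h import *
import cv2
np.set_printoptions(precision=1,suppress=True)
c=read_camera("scene")["pixels"][:,:,::-1];cv2.imwrite("pics/g_s.png",c);cv2.imwrite("pics/g_t.png",read_camera("top")["pixels"][:,:,::-1])
s=cv2.cvtColor(c,cv2.COLOR_BGR2GRAY).astype(int);f=cv2.cvtColor(cv2.imread("pics/f_s.png"),cv2.COLOR_BGR2GRAY).astype(int)
for v in range(120,180,3):
    r=(s[v,160:240]<62)&(f[v,160:240]>62);e=np.flatnonzero(np.diff(np.r_[0,r,0]));print(v,[(160+int(a),159+int(b)) for a,b in zip(e[::2],e[1::2]) if b-a>1])
p=np.array(get_obs()["ee_pos"]);R=np.array(get_obs()["orientation"])
for z,x in((57,11),(57,-11),(42,11),(42,-11),(75,11),(75,-11)):
    print(z,x,[proj('scene',p+R[:,2]*z+R[:,0]*x+[0,0,h]).round(0).tolist() for h in(50,95)])
E
```

```text
t 15.2667 p [ 541.68 -266.06  194.85] q [ 0.94  0.59 -0.88  1.85  0.55  0.96  0.85] F [ 0.31 -0.11 -1.21] w 1.0015308980955473 yawz 59.359893393069115 tilt [-0.  0. -1.]
shift tx,ty,tz [ 1.07 44.85  0.78]
turn -0.004190650846735977
120 [(188, 200), (205, 207)]
123 [(188, 207)]
126 [(189, 195), (200, 208)]
129 [(189, 208)]
132 [(198, 202), (206, 209)]
135 [(199, 202), (206, 209)]
138 [(200, 210)]
141 [(202, 207)]
144 []
147 []
150 []
153 []
156 []
159 []
162 []
165 []
168 []
171 []
174 []
177 []
57 11 [[203.0, 153.0], [201.0, 138.0]]
57 -11 [[211.0, 150.0], [209.0, 135.0]]
42 11 [[201.0, 150.0], [198.0, 135.0]]
42 -11 [[209.0, 147.0], [207.0, 132.0]]
75 11 [[206.0, 157.0], [203.0, 142.0]]
75 -11 [[214.0, 154.0], [212.0, 139.0]]
```

Call:
apply_moves --targets '[{"tx": 1,"ty": 6,"tz": 0,"turn": 0,"gripper": 100},{"tx": 1,"ty": 12,"tz": 0,"turn": 0,"gripper": 100},{"tx": 1,"ty": 18,"tz": 0,"turn": 0,"gripper": 100},{"tx": 1,"ty": 24,"tz": 0,"turn": 0,"gripper": 100},{"tx": 1,"ty": 30,"tz": 0,"turn": 0,"gripper": 100},{"tx": 1,"ty": 36,"tz": 0,"turn": 0,"gripper": 100},{"tx": 1,"ty": 40,"tz": 0,"turn": 0,"gripper": 100},{"tx": 1,"ty": 40,"tz": 0,"turn": 0,"gripper": 100}]'

```text
time: 16.03
ee_pos: [543.1, -267.3, 156.0]
orientation: [[0.862, -0.001, 0.507], [-0.507, 0.001, 0.862], [-0.001, -1.0, -0.0]]
force: [-0.3, 0.1, 0.3]
width: 1.002
```

Call:
apply_moves --targets '[{"tx": 0,"ty": 2,"tz": 0,"turn": 0,"gripper": 100},{"tx": 0,"ty": 4,"tz": 0,"turn": 0,"gripper": 100},{"tx": 0,"ty": 6,"tz": 0,"turn": 0,"gripper": 100},{"tx": 0,"ty": 8,"tz": 0,"turn": 0,"gripper": 100},{"tx": 0,"ty": 10,"tz": 0,"turn": 0,"gripper": 100},{"tx": 0,"ty": 12,"tz": 0,"turn": 0,"gripper": 100},{"tx": 0,"ty": 14,"tz": 0,"turn": 0,"gripper": 100},{"tx": 0,"ty": 14,"tz": 0,"turn": 0,"gripper": 100}]'

```text
time: 16.7
ee_pos: [543.5, -268.0, 142.9]
orientation: [[0.862, -0.0, 0.508], [-0.508, -0.001, 0.862], [0.0, -1.0, -0.001]]
force: [-1.4, -2.8, 4.6]
width: 0.998
```

```bash
cat > lev.py <<'E'
# lever angle from scene: pad mask (dark) centroid in the lever column range, plus wheel check
from station import *
from h import *
import cv2,sys
c=read_camera("scene")["pixels"][:,:,::-1];cv2.imwrite("pics/"+sys.argv[1]+".png",c)
s=cv2.cvtColor(c,cv2.COLOR_BGR2GRAY)
f=cv2.cvtColor(cv2.imread("pics/f_s.png"),cv2.COLOR_BGR2GRAY)
roi=(slice(150,225),slice(185,225))
m=(s[roi]<50).astype(np.uint8);n,l,st,ce=cv2.connectedComponentsWithStats(m)
print("dark blobs",[(st[i,4],(ce[i]+[185,150]).round(1).tolist()) for i in range(1,n) if st[i,4]>15])
t=(slice(210,275),slice(290,360))
d=cv2.absdiff(s[t],f[t]);print("tray region change px",int((d>25).sum()))
E
python3 g.py; python3 lev.py l0
```

```text
t 16.7 p [ 543.48 -268.    142.86] q [ 0.9   0.65 -0.83  1.9   0.62  0.88  0.79] F [-1.38 -2.76  4.57] w 0.9982731589534265 yawz 59.494082866972015 tilt [-0. -0. -1.]
dark blobs [(np.int32(204), [204.7, 169.5])]
tray region change px 0
```

Contact is at 142.9 with 4.6 N, as predicted. Pressing on.

Call:
apply_moves --targets '[{"tx": 0,"ty": 6,"tz": 0,"turn": 0,"gripper": 100},{"tx": 0,"ty": 12,"tz": 0,"turn": 0,"gripper": 100},{"tx": 0,"ty": 18,"tz": 0,"turn": 0,"gripper": 100},{"tx": 0,"ty": 24,"tz": 0,"turn": 0,"gripper": 100},{"tx": 0,"ty": 30,"tz": 0,"turn": 0,"gripper": 100},{"tx": 0,"ty": 35,"tz": 0,"turn": 0,"gripper": 100},{"tx": 0,"ty": 40,"tz": 0,"turn": 0,"gripper": 100},{"tx": 0,"ty": 45,"tz": 0,"turn": 0,"gripper": 100}]'

```text
time: 17.42
ee_pos: [544.6, -271.3, 99.0]
orientation: [[0.86, 0.002, 0.51], [-0.51, -0.005, 0.86], [0.004, -1.0, -0.003]]
force: [-2.4, -13.7, 12.1]
width: 1.001
```

```bash
python3 g.py; python3 lev.py l1
```

```text
t 17.4167 p [ 544.58 -271.29   98.97] q [ 0.87  0.7  -0.78  1.93  0.69  0.8   0.74] F [ -2.45 -13.7   12.13] w 1.000559926465648 yawz 59.31067972633679 tilt [ 0. -0. -1.]
dark blobs [(np.int32(28), [195.2, 156.6]), (np.int32(294), [205.2, 173.5]), (np.int32(27), [220.4, 217.0])]
tray region change px 80
```

Call:
apply_moves --targets '[{"tx": 0,"ty": 5,"tz": -1,"turn": 0,"gripper": 100},{"tx": 0,"ty": 10,"tz": -2,"turn": 0,"gripper": 100},{"tx": 0,"ty": 15,"tz": -2,"turn": 0,"gripper": 100},{"tx": 0,"ty": 20,"tz": -2,"turn": 0,"gripper": 100},{"tx": 0,"ty": 25,"tz": -1,"turn": 0,"gripper": 100},{"tx": 0,"ty": 28,"tz": 0,"turn": 0,"gripper": 100},{"tx": 0,"ty": 31,"tz": 0,"turn": 0,"gripper": 100},{"tx": 0,"ty": 34,"tz": 0,"turn": 0,"gripper": 100}]'

```text
time: 18.13
ee_pos: [544.1, -269.3, 64.5]
orientation: [[0.861, 0.001, 0.509], [-0.509, -0.002, 0.861], [0.002, -1.0, -0.001]]
force: [-2.2, -5.6, 8.6]
width: 0.998
```

```bash
python3 g.py; python3 lev.py l2
```

```text
t 18.1333 p [ 544.06 -269.33   64.49] q [ 0.84  0.74 -0.74  1.95  0.74  0.74  0.69] F [-2.2  -5.57  8.56] w 0.998404477149263 yawz 59.414438663544615 tilt [ 0. -0. -1.]
dark blobs [(np.int32(434), [204.5, 174.7]), (np.int32(83), [218.2, 217.2])]
tray region change px 282
```

Call:
apply_moves --targets '[{"tx": 0,"ty": 2,"tz": 0,"turn": 0,"gripper": 100},{"tx": 0,"ty": 3,"tz": 0,"turn": 0,"gripper": 100},{"tx": 0,"ty": 4,"tz": 0,"turn": 0,"gripper": 100},{"tx": 0,"ty": 5,"tz": 0,"turn": 0,"gripper": 100},{"tx": 0,"ty": 6,"tz": 0,"turn": 0,"gripper": 100},{"tx": 0,"ty": 7,"tz": 0,"turn": 0,"gripper": 100},{"tx": 0,"ty": 8,"tz": 0,"turn": 0,"gripper": 100},{"tx": 0,"ty": 8,"tz": 0,"turn": 0,"gripper": 100}]'

```text
time: 18.85
ee_pos: [543.8, -268.0, 56.6]
orientation: [[0.862, 0.001, 0.508], [-0.508, -0.001, 0.862], [0.001, -1.0, -0.001]]
force: [-4.4, -3.8, 8.4]
width: 1.0
```

```bash
python3 g.py; python3 lev.py l3
```

```text
t 18.85 p [ 543.81 -268.     56.59] q [ 0.84  0.75 -0.73  1.96  0.75  0.73  0.68] F [-4.39 -3.77  8.36] w 0.9995640363320297 yawz 59.495726822619375 tilt [ 0. -0. -1.]
dark blobs [(np.int32(460), [205.0, 175.4]), (np.int32(86), [218.6, 217.7])]
tray region change px 344
```

Call:
apply_moves --targets '[{"tx": 0,"ty": 1,"tz": 0,"turn": 0,"gripper": 100},{"tx": 0,"ty": 2,"tz": 0,"turn": 0,"gripper": 100},{"tx": 0,"ty": 3,"tz": 0,"turn": 0,"gripper": 100},{"tx": 0,"ty": 4,"tz": 0,"turn": 0,"gripper": 100},{"tx": 0,"ty": 5,"tz": 0,"turn": 0,"gripper": 100},{"tx": 0,"ty": 5,"tz": 0,"turn": 0,"gripper": 100},{"tx": 0,"ty": 5,"tz": 0,"turn": 0,"gripper": 100},{"tx": 0,"ty": 5,"tz": 0,"turn": 0,"gripper": 100}]'

```text
time: 19.57
ee_pos: [544.3, -267.7, 53.4]
orientation: [[0.862, 0.002, 0.507], [-0.507, -0.002, 0.862], [0.003, -1.0, -0.001]]
force: [-9.6, -3.3, 28.6]
width: 0.998
```

```bash
python3 g.py; python3 lev.py l4
```

```text
t 19.5667 p [ 544.25 -267.75   53.45] q [ 0.83  0.75 -0.73  1.96  0.76  0.72  0.68] F [-9.55 -3.3  28.64] w 0.9984952889935753 yawz 59.52247391974515 tilt [ 0. -0. -1.]
dark blobs [(np.int32(472), [204.9, 175.4]), (np.int32(89), [218.4, 217.5])]
tray region change px 231
```

The hard stop shows clearly: 28.6 N at z = 53.5. Releasing fully.

Call:
apply_moves --targets '[{"tx": 0,"ty": -6,"tz": 0,"turn": 0,"gripper": 100},{"tx": 0,"ty": -18,"tz": 0,"turn": 0,"gripper": 100},{"tx": 0,"ty": -33,"tz": 0,"turn": 0,"gripper": 100},{"tx": 0,"ty": -48,"tz": 0,"turn": 0,"gripper": 100},{"tx": 0,"ty": -63,"tz": 0,"turn": 0,"gripper": 100},{"tx": 0,"ty": -78,"tz": 0,"turn": 0,"gripper": 100},{"tx": 0,"ty": -93,"tz": 0,"turn": 0,"gripper": 100},{"tx": 0,"ty": -106,"tz": 0,"turn": 0,"gripper": 100}]'

```text
time: 20.28
ee_pos: [543.4, -266.2, 158.2]
orientation: [[0.863, 0.0, 0.506], [-0.506, 0.001, 0.863], [-0.0, -1.0, 0.001]]
force: [0.6, -0.6, -1.0]
width: 0.998
```

```bash
python3 g.py; cat > tr.py <<'E'
import sys
from station import *
from h import *
import cv2
t=read_camera("top")["pixels"][:,:,::-1];s=read_camera("scene")["pixels"][:,:,::-1]
cv2.imwrite(f"pics/{sys.argv[1]}_t.png",t);cv2.imwrite(f"pics/{sys.argv[1]}_s.png",s)
O=np.array([540.5,-28.5]);Y=np.array([-.2504,.9681]);X=np.array([.9681,.2504])
for n,im,z in(("top",t,18),("scene",s,18)):
    # tray floor polygon
    poly=np.array([proj(n,np.r_[O+x*X+y*Y,4]) for x,y in((-50,50),(50,50),(50,190),(-50,190))]).astype(np.int32)
    mk=np.zeros(im.shape[:2],np.uint8);cv2.fillPoly(mk,[poly],1)
    g=cv2.cvtColor(im,cv2.COLOR_BGR2GRAY)
    for nm,m in(("bright",(g>130)),("dark",(g<40))):
        k,l,st,c=cv2.connectedComponentsWithStats((m&(mk>0)).astype(np.uint8))
        o=[]
        for i in range(1,k):
            if st[i,4]>12:
                p=onz(n,*c[i],z)[:2]-O;o.append((int(st[i,4]),c[i].round(0).tolist(),[round(p@X),round(p@Y)]))
        print(n,nm,o)
E
python3 tr.py w1; python3 lev.py l5
```

```text
t 20.2833 p [ 543.45 -266.21  158.19] q [ 0.91  0.63 -0.85  1.88  0.6   0.9   0.81] F [ 0.55 -0.59 -0.96] w 0.9979377041214383 yawz 59.60705904688576 tilt [ 0.  0. -1.]
top bright [(56, [271.0, 233.0], [8, 55]), (107, [257.0, 241.0], [-4, 106])]
top dark [(23, [258.0, 247.0], [-25, 106])]
scene bright [(100, [316.0, 241.0], [-5, 103])]
scene dark []
dark blobs [(np.int32(173), [204.3, 170.4])]
tray region change px 243
```

Wheel 1 lies in the tray (hub at (-4,106) in both views), and the lever is up and free of the tool. Press 2.

Call:
apply_moves --targets '[{"tx": 0,"ty": 0,"tz": 0,"turn": 0,"gripper": 100},{"tx": 0,"ty": 0,"tz": 0,"turn": 0,"gripper": 100},{"tx": 0,"ty": 12,"tz": 0,"turn": 0,"gripper": 100},{"tx": 0,"ty": 25,"tz": 0,"turn": 0,"gripper": 100},{"tx": 0,"ty": 38,"tz": -1,"turn": 0,"gripper": 100},{"tx": 0,"ty": 51,"tz": -2,"turn": 0,"gripper": 100},{"tx": 0,"ty": 62,"tz": -2,"turn": 0,"gripper": 100},{"tx": 0,"ty": 72,"tz": -2,"turn": 0,"gripper": 100}]'

```text
time: 21.1
ee_pos: [544.2, -271.4, 84.3]
orientation: [[0.861, 0.003, 0.509], [-0.509, -0.002, 0.861], [0.004, -1.0, -0.0]]
force: [0.9, -7.9, 11.0]
width: 0.999
```

Call:
apply_moves --targets '[{"tx": 0,"ty": 8,"tz": 0,"turn": 0,"gripper": 100},{"tx": 0,"ty": 16,"tz": 1,"turn": 0,"gripper": 100},{"tx": 0,"ty": 22,"tz": 2,"turn": 0,"gripper": 100},{"tx": 0,"ty": 27,"tz": 2,"turn": 0,"gripper": 100},{"tx": 0,"ty": 31,"tz": 2,"turn": 0,"gripper": 100},{"tx": 0,"ty": 33,"tz": 2,"turn": 0,"gripper": 100},{"tx": 0,"ty": 34,"tz": 2,"turn": 0,"gripper": 100},{"tx": 0,"ty": 34,"tz": 2,"turn": 0,"gripper": 100}]'

```text
time: 21.77
ee_pos: [544.3, -268.1, 52.5]
orientation: [[0.862, 0.002, 0.507], [-0.507, -0.002, 0.862], [0.003, -1.0, -0.001]]
force: [-10.2, -4.7, 35.1]
width: 1.0
```

```bash
python3 g.py
```

```text
t 21.7667 p [ 544.25 -268.11   52.53] q [ 0.83  0.75 -0.73  1.96  0.76  0.72  0.68] F [-10.16  -4.74  35.13] w 0.999692901927066 yawz 59.50974519698778 tilt [ 0. -0. -1.]
```

Call:
apply_moves --targets '[{"tx": 0,"ty": -6,"tz": 0,"turn": 0,"gripper": 100},{"tx": 0,"ty": -18,"tz": 0,"turn": 0,"gripper": 100},{"tx": 0,"ty": -33,"tz": 0,"turn": 0,"gripper": 100},{"tx": 0,"ty": -48,"tz": 0,"turn": 0,"gripper": 100},{"tx": 0,"ty": -63,"tz": 0,"turn": 0,"gripper": 100},{"tx": 0,"ty": -78,"tz": 0,"turn": 0,"gripper": 100},{"tx": 0,"ty": -93,"tz": 0,"turn": 0,"gripper": 100},{"tx": 0,"ty": -106,"tz": 0,"turn": 0,"gripper": 100}]'

```text
time: 22.43
ee_pos: [543.1, -266.3, 157.6]
orientation: [[0.863, -0.001, 0.506], [-0.506, 0.001, 0.863], [-0.001, -1.0, 0.001]]
force: [-0.5, 0.6, 0.5]
width: 1.002
```

```bash
python3 g.py; python3 tr.py w2; python3 lev.py l6
```

```text
t 22.4333 p [ 543.11 -266.28  157.6 ] q [ 0.91  0.63 -0.85  1.89  0.6   0.9   0.81] F [-0.54  0.62  0.52] w 1.0016017750395627 yawz 59.60741793303428 tilt [-0.  0. -1.]
top bright [(54, [271.0, 233.0], [7, 55]), (72, [264.0, 237.0], [2, 79]), (85, [251.0, 242.0], [-5, 124])]
top dark [(75, [259.0, 243.0], [-15, 101])]
scene bright [(73, [307.0, 236.0], [-14, 74]), (77, [323.0, 242.0], [-5, 122])]
scene dark [(23, [313.0, 243.0], [6, 96])]
dark blobs [(np.int32(170), [204.3, 170.5])]
tray region change px 410
```

Two wheels are in the tray. Press 3.

Call:
apply_moves --targets '[{"tx": 0,"ty": 0,"tz": 0,"turn": 0,"gripper": 100},{"tx": 0,"ty": 0,"tz": 0,"turn": 0,"gripper": 100},{"tx": 0,"ty": 12,"tz": 0,"turn": 0,"gripper": 100},{"tx": 0,"ty": 25,"tz": 0,"turn": 0,"gripper": 100},{"tx": 0,"ty": 38,"tz": -1,"turn": 0,"gripper": 100},{"tx": 0,"ty": 51,"tz": -2,"turn": 0,"gripper": 100},{"tx": 0,"ty": 62,"tz": -2,"turn": 0,"gripper": 100},{"tx": 0,"ty": 72,"tz": -2,"turn": 0,"gripper": 100}]'

```text
time: 23.25
ee_pos: [543.9, -270.9, 84.1]
orientation: [[0.861, 0.003, 0.509], [-0.509, -0.002, 0.861], [0.003, -1.0, -0.0]]
force: [2.4, -6.9, 9.5]
width: 0.999
```

Call:
apply_moves --targets '[{"tx": 0,"ty": 8,"tz": 0,"turn": 0,"gripper": 100},{"tx": 0,"ty": 16,"tz": 1,"turn": 0,"gripper": 100},{"tx": 0,"ty": 22,"tz": 2,"turn": 0,"gripper": 100},{"tx": 0,"ty": 27,"tz": 2,"turn": 0,"gripper": 100},{"tx": 0,"ty": 31,"tz": 2,"turn": 0,"gripper": 100},{"tx": 0,"ty": 33,"tz": 2,"turn": 0,"gripper": 100},{"tx": 0,"ty": 33.5,"tz": 2,"turn": 0,"gripper": 100},{"tx": 0,"ty": 33.5,"tz": 2,"turn": 0,"gripper": 100}]'

```text
time: 23.92
ee_pos: [544.0, -267.6, 52.8]
orientation: [[0.862, 0.001, 0.507], [-0.507, -0.002, 0.862], [0.002, -1.0, -0.001]]
force: [-10.4, -2.6, 31.9]
width: 1.003
```

Call:
apply_moves --targets '[{"tx": 0,"ty": -6,"tz": 0,"turn": 0,"gripper": 100},{"tx": 0,"ty": -18,"tz": 0,"turn": 0,"gripper": 100},{"tx": 0,"ty": -33,"tz": 0,"turn": 0,"gripper": 100},{"tx": 0,"ty": -48,"tz": 0,"turn": 0,"gripper": 100},{"tx": 0,"ty": -63,"tz": 0,"turn": 0,"gripper": 100},{"tx": 0,"ty": -78,"tz": 0,"turn": 0,"gripper": 100},{"tx": 0,"ty": -93,"tz": 0,"turn": 0,"gripper": 100},{"tx": 0,"ty": -106,"tz": 0,"turn": 0,"gripper": 100}]'

```text
time: 24.58
ee_pos: [543.1, -266.3, 157.9]
orientation: [[0.863, -0.001, 0.506], [-0.506, 0.001, 0.863], [-0.001, -1.0, 0.0]]
force: [0.8, 0.4, 0.1]
width: 1.001
```

```bash
python3 g.py; python3 tr.py w3; python3 lev.py l7
```

```text
t 24.5833 p [ 543.05 -266.33  157.92] q [ 0.91  0.63 -0.85  1.88  0.6   0.9   0.81] F [0.76 0.44 0.1 ] w 1.0006129192993636 yawz 59.60370749043789 tilt [-0.  0. -1.]
top bright [(53, [271.0, 233.0], [7, 54]), (76, [262.0, 235.0], [10, 84]), (60, [250.0, 243.0], [-5, 128])]
top dark [(115, [260.0, 242.0], [-12, 97])]
scene bright [(74, [308.0, 233.0], [-25, 75]), (49, [325.0, 242.0], [-5, 126])]
scene dark [(66, [312.0, 241.0], [1, 91]), (21, [298.0, 238.0], [0, 54])]
dark blobs [(np.int32(174), [204.3, 170.4]), (np.int32(16), [221.9, 215.9])]
tray region change px 432
```

Call:
apply_moves --targets '[{"tx": 0,"ty": -20,"tz": 0,"turn": 0,"gripper": 100},{"tx": 0,"ty": -45,"tz": 0,"turn": 0,"gripper": 100},{"tx": 0,"ty": -70,"tz": 0,"turn": 0,"gripper": 100},{"tx": 0,"ty": -95,"tz": 0,"turn": 0,"gripper": 100},{"tx": 0,"ty": -120,"tz": 0,"turn": 0,"gripper": 100},{"tx": 0,"ty": -145,"tz": 0,"turn": 0,"gripper": 100},{"tx": 0,"ty": -160,"tz": 0,"turn": 0,"gripper": 100},{"tx": 0,"ty": -170,"tz": 0,"turn": 0,"gripper": 100}]'

```text
time: 25.4
ee_pos: [543.8, -267.5, 328.3]
orientation: [[0.862, 0.001, 0.507], [-0.507, -0.0, 0.862], [0.001, -1.0, -0.0]]
force: [0.8, -0.3, -0.5]
width: 0.999
```

```bash
python3 g.py; python3 tr.py w4; python3 lev.py l8; python3 - <<'E'
from h import *
import cv2
np.set_printoptions(precision=1,suppress=True)
O=np.array([540.5,-28.5]);Y=np.array([-.2504,.9681]);X=np.array([.9681,.2504])
def tri(a,b):
    (A,d),(B,e)=ray('top',*a),ray('scene',*b);s=np.linalg.lstsq(np.c_[d,-e],B-A,rcond=None)[0]
    P,Q=A+s[0]*d,B+s[1]*e;M=(P+Q)/2;r=M[:2]-O;return r@X,r@Y,M[2],np.linalg.norm(P-Q)
for n,a,b in(("w1 after1",(257,241),(316,241)),("after2 a",(264,237),(307,236)),("after2 b",(251,242),(323,242)),("after3 a",(262,235),(308,233)),("after3 b",(250,243),(325,242))): print(n,np.array(tri(a,b)))
# magazine hub centroid, top view, per stage
for f in("top0","w1_t","w2_t","w3_t","w4_t"):
    g=cv2.cvtColor(cv2.imread(f"pics/{f}.png"),cv2.COLOR_BGR2GRAY)[212:236,278:300]
    print(f,[(int(st[4]),(c+[278,212]).round(1).tolist()) for st,c in zip(*cv2.connectedComponentsWithStats((g>120).astype(np.uint8))[2:]) if st[4]<250 and st[4]>20])
for z in(195,177,159,141,123): print("hub exp",z,proj('top',np.r_[541.6,-28.6,z]))
# bystander change between first and last top picture, outside tray, dispenser, arm
a,b=[cv2.GaussianBlur(cv2.cvtColor(cv2.imread(p),cv2.COLOR_BGR2GRAY),(3,3),0) for p in("pics/scene0.png","pics/w4_s.png")]
d=(cv2.absdiff(a,b)>30).astype(np.uint8);k,l,st,c=cv2.connectedComponentsWithStats(d)
print([(st[i,:4].tolist(),int(st[i,4])) for i in range(1,k) if st[i,4]>25])
E
```

```text
t 25.4 p [ 543.83 -267.48  328.29] q [ 1.    0.48 -0.96  1.68  0.42  1.2   0.98] F [ 0.83 -0.33 -0.49] w 0.9985780233255886 yawz 59.517247361347835 tilt [ 0. -0. -1.]
top bright [(50, [271.0, 233.0], [8, 55]), (72, [262.0, 235.0], [10, 85]), (60, [250.0, 243.0], [-5, 128])]
top dark [(126, [259.0, 242.0], [-11, 99])]
scene bright [(69, [308.0, 233.0], [-25, 75]), (49, [325.0, 242.0], [-5, 126])]
scene dark [(23, [298.0, 238.0], [0, 54]), (81, [312.0, 241.0], [-1, 91])]
dark blobs [(np.int32(135), [203.6, 173.2]), (np.int32(21), [221.0, 215.8])]
tray region change px 431
w1 after1 [ -5.3 103.5  16.3   2.7]
after2 a [-0.9 78.3 33.7  1.9]
after2 b [ -3.6 122.8  20.5   2.6]
after3 a [ 5.  82.  53.3  2.7]
after3 b [ -5.8 127.4  19.5   1.6]
top0 [(35, [294.7, 213.6]), (135, [288.2, 223.9]), (23, [293.0, 233.1])]
w1_t [(24, [279.1, 215.2]), (36, [294.2, 213.4]), (138, [289.3, 224.3]), (61, [285.5, 231.2])]
w2_t [(89, [283.8, 226.6]), (41, [294.2, 213.7]), (132, [289.3, 225.2])]
w3_t [(23, [279.2, 215.0]), (56, [294.2, 214.6]), (146, [288.2, 228.2])]
w4_t [(23, [279.2, 215.0]), (56, [294.2, 214.6]), (143, [288.1, 228.1])]
hub exp 195 [288.3 223.3]
hub exp 177 [288.2 224.1]
hub exp 159 [288.1 224.9]
hub exp 141 [288.1 225.6]
hub exp 123 [288.  226.3]
[([140, 0, 37, 45], 578), ([325, 0, 16, 28], 136), ([164, 25, 17, 5], 54), ([164, 31, 37, 55], 875), ([367, 30, 15, 12], 47), ([358, 49, 20, 13], 64), ([360, 54, 19, 16], 72), ([389, 54, 11, 11], 35), ([398, 79, 7, 10], 43), ([190, 83, 15, 20], 175), ([176, 92, 171, 24], 1655), ([262, 116, 75, 49], 1261), ([266, 163, 12, 14], 112), ([226, 165, 33, 22], 260), ([266, 183, 5, 18], 70), ([279, 185, 13, 23], 209), ([226, 189, 13, 9], 61), ([289, 216, 71, 55], 2668), ([373, 249, 80, 56], 3736)]
```

```bash
python3 - <<'E'
import cv2
for f in("w2_t","w4_t"):
    g=cv2.cvtColor(cv2.imread(f"pics/{f}.png"),cv2.COLOR_BGR2GRAY)[212:240:1,276:302]
    print(f)
    for r in g: print(' '.join(f"{v//10:2d}" for v in r))
E
```

```text
w2_t
17 16 16 15 14 11  8  7  7  6  5  6  8 13 17 18 19 19 18 18 18 17 14 10  9 12
16 16 16 16 14 10  7  5  5  5  5  6  9 14 17 18 18 17 17 17 18 18 15 11  8  8
17 17 18 17 16 11  7  5  5  5  5  6  9 13 16 16 14 14 15 17 18 18 15 11  8  7
18 18 18 18 16 12  7  5  5  5  4  4  7 10 11 11 10 10 13 16 18 17 14 10  8  8
19 19 19 18 16 12  7  5  4  3  3  3  4  5  6  6  5  7 11 15 17 16 12  9  8 10
18 18 18 17 15 11  7  4  3  2  1  1  2  3  3  3  3  4  7 11 13 13 10  8  9 12
17 17 15 14 12  9  5  3  2  2  3  4  5  6  7  7  6  4  4  6  9  9  8  7 10 14
14 13 12 11 10  8  4  2  2  4  6  8 10 11 12 13 12  9  6  4  5  6  5  6 10 15
13 11 12 12 11  8  3  2  5  8 11 13 15 16 16 17 16 14 11  6  3  3  4  5  9 14
14 14 15 14 11  6  3  5  9 13 15 17 17 18 18 18 18 17 14 10  5  2  2  5  8 13
17 17 17 15 10  4  4  8 13 16 18 18 18 18 18 19 19 18 17 13  7  3  2  4  7 11
18 18 18 15  9  4  6 11 16 18 19 18 17 16 17 18 19 19 18 15  9  3  1  3  5  9
18 19 18 14  8  4  7 13 17 19 18 17 15 13 14 16 18 19 18 15 10  3  2  3  5  8
17 18 17 13  8  4  8 13 17 18 18 17 14 11 12 15 18 19 18 16 10  4  2  3  5  7
16 
[... 2577 characters left out ...]
0 13 14 10  5  6  9 13 15 16 16 16 16 15 14 12  8  6  7  9 10 11 13 15 15 14
10 12 14 11  6  4  6  9 12 13 14 14 13 12 12 11 10 10 11 13 13 14 14 14 13 12
10 11 14 13  9  4  3  5  7  9 10 11 11 12 12 13 13 13 13 13 13 12 12 11 11 12
10 11 14 14 11  7  6  6  8 10 11 12 12 13 14 13 13 12 10 10 10 11 10 11 12 14
10 11 13 15 14 12 10 11 12 13 14 13 12 12 12 10  9  8  7  8 10 12 11 10 12 15
10 11 13 15 16 15 14 14 14 14 13 12 10  9  8  7  6  6  6  9 12 13 11 10 12 15
10 10 13 16 16 15 14 13 12 12 11 10  7  6  6  5  5  6  7  8 11 12 10 10 12 14
10 11 13 16 16 15 14 12 12 12 12 10  7  6  6  6  7  7  8  9 10 10  9  9 10 12
10 11 14 16 17 17 15 14 13 14 14 11  8  7  7  8  8  8  8  9  9  8  7  7  7  7
```

```bash
python3 - <<'E'
import cv2,numpy as np
from station import *
a,b=[cv2.cvtColor(cv2.imread(p),cv2.COLOR_BGR2GRAY) for p in("pics/f_t.png","pics/w4_t.png")]
A,B=np.float32(a[215:270,200:245]),np.float32(b[215:270,200:245])
print("tray shift px since release (tab end)",cv2.phaseCorrelate(A,B),"max diff",np.abs(A-B).max())
print(np.abs(np.array(get_obs()["dq"])).max()); sign_off()
E
```

```text
tray shift px since release (tab end) ((0.5739048931686987, 0.09855401883337223), 0.9408513189245153) max diff 68.0
0.021564495083888115
the job is handed in; nothing more can be done
```

I set the tray against the dispenser's foot, tab outward, and let go. Then I pressed the lever to its stop three times, releasing it fully after each press, and handed the job in at about 25.5 s.

**Tray:** After release its long side was parallel to the dispenser and centred within about 1 mm. The last picture check shows it may have shifted about 0.6 px (roughly 1–2 mm) since then, probably because the wheels now in the view affect the comparison. I didn't follow that up.

**Presses:** All three reached the stop, at 29, 35 and 32 N. The tool was clear of the lever with no force on it after each one.

**Wheels:** I see one wheel flat on the tray floor and two stacked or leaning beside it. The top hub is about 53 mm up, just under the 60 mm rim. The third wheel is inferred from that height, since only two hubs are visible. The magazine's top hub ended about where two remaining wheels would put it, though about 3–6 mm off to the side.

**Other things:** The before/after picture comparison showed changes only at the arm and its shadow, the tray and the dispenser.

**Checks that failed or disagreed:**
- **First grasp:** It closed on nothing, because the real fingertips were about 35–40 mm higher than the reported TCP. I went about 24 mm lower and it held.
- **Lever approach:** The moves could not tilt the tool, so I did not lean the gripper as advised. I pressed with one finger of the open gripper, straight down beside the rail with the jaws at 45°.
- **Side force:** About 10 N of sideways force appeared at each stop, and up to about 14 N mid-press. It may have been friction or a light touch on the rail.

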